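# Turn over the brownie case

## Robot

A 7-joint arm with a two-finger parallel gripper is mounted at the origin on a cart in front of the work surface, level with it; the furniture and walls round the work are solid. World frame = base frame: x ahead of the robot, y to its left, z up, the work surface at z = 0. Lengths are in mm, angles in rad, forces in N, time in s.
With the tool pointing down it reaches from about 400 to 875 mm from the base axis. Payload 6.5 kg.
Tool frame: the origin (TCP) lies at the very end of the fingers, on their centre line; the grasp point (between the pads) lies 19 mm behind it; z points along the fingers, x is the direction in which the jaws open and shut, and the axes are right-handed (so a half turn about z gives the same grasp; the last joint's range is limited). The gripper opens to 88 mm and grips with 3 to 60 N. Pads are 18 mm wide; open, the fingers measure 123 mm over their backs; the gripper's body (75 mm by 187 mm) begins 45 mm behind the grasp point.
Start: joints at [1.105, 0.536, -0.004, 1.538, 0.003, 1.067, -0.071], TCP at [252.997, -598.734, 215.216] pointing down, gripper open.
Joint ranges: [-2.7, 2.7], [-0.37, 2.16], [-1.27, 1.26], [0.24, 2.4], [-1.31, 4.45], [0.19, 1.91], [-2.76, 2.76]. Speed limits (rad/s): [2.39, 2.39, 3.14, 3.14, 3.14, 3.14, 3.14].

## Interface

Orientations are given as a unit quaternion [w, x, y, z].
In Python, from cell import ctrl gives the robot as it stands.
- The arm moves only by the shell command python3 -m crank 'ROWS' [OPENING] [FORCE]. ROWS is JSON, one flat list of numbers, 4 for each row, row after row: the shift along the world's x, y, z in m, then the turn about the world's z in degrees. A call has 1 to 5 rows; each row is the pose to reach, as a shift and turn from the pose commanded when the call began; what a row does not reach only later rows make up. A row lasts 1/8 s, in which the tool goes at most 62.5 mm and 10.7 degrees, less where a joint would pass 70% of its speed; a pose out of reach is approached as far as the arm can. A call with a gripper value outside its range is refused whole. OPENING is the opening, from 0 (shut) to 1 (fully open), set as the call begins (- or left out, the last holds). The fingers move at their own pace and stop on an object; FORCE is the grip in N (left out, the last holds). Time passes only in rows, so rows that repeat a pose let the fingers close. It gives the time, the measured TCP pose, the force and the opening at its end, in the units of the state.
- ctrl.state(): the state, without advancing time (a new reading comes with each control period).
- ctrl.camera(name): name is "scene" or "top"; returns (picture, depth): 400x640x3 uint8, red, green, blue; 400x640 float32, mm along the optical axis (not along the pixel's ray), 0 where there is no reading.
- ctrl.camera_model(name): a dict with "vfov" (degrees; the focal length in pixels is half the picture's height over the tangent of half this angle, whatever the lens; pixels are square), "cx", "cy" (the principal point, pixels), "origin" and "attitude" of the camera in the world. Camera axes: x right, y up, looking along -z (the intrinsics and any distortion apply to the point x, -y, -z); pixel columns grow to the right and rows downward; lengths in mm; the calibration is good to about 2 mm. A picture is of the moment at which its call begins. camera_model takes no time and is no camera call.
- ctrl.close_job(): hands the job in, once; it reports no verdict.
Trained networks look in the newest picture that a camera, given by its name, has taken for a name from the list of things; names that differ only in an ending like _2 or _b are one class to them, and where a whole thing is asked for, a point or a joint stands for the part that bears it (a point fixed in the world has none). Each returns a list of dicts, best first, with "confidence" (0 to 1); they miss things now and then, are a little off and sometimes report something else, mostly with a low value. They report only what shows in the picture. A call takes as long as a camera call.
- ctrl.cut_out(query, camera): "mask" (400x640 bool, what is visible of it) and "bbox" ([left, top, right, bottom] in pixels, round what is visible of it).
- ctrl.spot_point(query, camera): "position" ([row, column] in pixels: a listed point, or the origin of a listed thing).
The state is a dict: "time_s": time; "qpos": joint angles; "dq": joint speeds; "joint_efforts": joint torques, N m; "tcp_pos": TCP position; "eef_rot": TCP orientation; "wrist_force": force on the tool from outside, world axes, zero at the start; "torque": the same for the moment, N m; "gripper_width": finger opening in mm.
Only numpy, scipy, OpenCV 4.12 (cv2) and the standard library are available. Lean on these libraries where they do the work, as an engineer would, in place of code of your own. Each camera call takes 0.05 s, during which the arm holds its last target.

## Task

Change the brownies in the wooden counter case: swing its lid right back until it stays open by itself, and push every old brownie lying in the case through the sprung flap of the steel waste caddy. When the old ones are gone, lay the fresh brownies from the wire cooling rack flat and right side up in the case, then close the lid. The caddy's flap must have swung shut, and the other things on the counter stay where they are.

Things in the scene. Friction and masses are not known exactly. Their poses are not given: they have to be found in the camera images.
- case: Wooden pastry case fixed on the counter, left of the middle: tray 150 mm deep (x) by 350 mm wide (y), rim 56 mm high, glazed lid on top. Origin: centre of its underside; x points from its front wall to its hinged back wall, z up. Walls 8 mm, so inside 134 by 334 mm.
- case_floor (a point): Centre of the case's inside floor, 10 mm above its underside, axes as the case. Old brownies lie side by side, 100 mm apart along y, within 12 mm of the middle in x, long sides along x within 0.1 rad.
- lid (a joint): Angle of the case's lid, rad: 0 closed, 1.75 fully open on its stop. Hinge axis along the case's y at x = +71, z = 57 mm in its frame. The lid is a frame 148 mm deep, 346 mm wide, 10 mm thick, 0.25 kg, on a free hinge. It balances at about 1.5 rad: short of that it falls shut, past it it falls back and stays open.
- lid_knob (a point): Centre of the lid's steel knob: a bar 18 mm thick, 36 mm long along the case's y, on a thin stem at the middle of the lid's front edge, standing 30 mm clear of the lid. Closed lid: at x = -103, y = 0, z = 89 mm in the case's frame (174 mm ahead of and 32 mm above the hinge axis). Pinched across its flat ends from above, it turns between the fingers as the lid swings.
- caddy: Steel waste caddy fixed at the right, its front turned to the rack: closed box 150 mm deep (x), 190 mm wide (y), 260 mm high. Origin: centre of its underside; x points from its front to its back, z up. The front wall (x = -75 mm) rises to a sill at z = 165 mm; there the face leans back at 45 degrees, up to x = +20, z = 260 mm. The mouth in this sloping face is 150 mm wide and shut by the flap. Inside floor z = 8 mm.
- flap (a joint): Angle of the caddy's flap, rad: 0 shut, in the sloping face; opens inward to 1.3. Hinge along the top of the mouth (x = +13, z = 248 mm in the caddy's frame); 142 mm wide, 114 mm long, down to the sill. A damped spring shuts it slowly, in 1 to 2 s: 0.4 N at its lower edge, 1 N half-way in. A brownie lying on it does not open it. Closes by itself when the mouth is clear.
- caddy_mouth (a point): Middle of the sloping mouth, on the plane of the shut flap's face: x = -29, y = 0, z = 211 mm in the caddy's frame. The sill is 65 mm down the slope from here.
- rack: Wire cooling rack, fixed, between case and caddy: 199 mm (x, away from the robot) by 134 mm (y), top 18 mm above the counter, its front and back ends turned up 20 mm higher; origin at the centre of its underside. The fresh brownies lie on it one behind the other, long sides along x within 0.25 rad. A basket overhangs from 105 mm behind the rack's centre, 150 mm up and higher.
- old_1_mid (a point): Old brownie in the case, to be thrown away (one of the three may be absent); roughly a block 76 mm long (its own y), 58 mm wide (its own x), 36 mm high (its own z, up), about 80 g; the point is its centre, 18 mm above its underside. Grasp it across the 58 mm width.
- old_2_mid (a point): Old brownie in the case, to be thrown away (one of the three may be absent); roughly a block 76 mm long (its own y), 58 mm wide (its own x), 36 mm high (its own z, up), about 80 g; the point is its centre, 18 mm above its underside. Grasp it across the 58 mm width.
- old_3_mid (a point): Old brownie in the case, to be thrown away (one of the three may be absent); roughly a block 76 mm long (its own y), 58 mm wide (its own x), 36 mm high (its own z, up), about 80 g; the point is its centre, 18 mm above its underside. Grasp it across the 58 mm width.
- fresh_1_mid (a point): Fresh brownie on the cooling rack, to go in the case; roughly a block 76 mm long (its own y), 58 mm wide (its own x), 36 mm high (its own z, up), about 80 g; the point is its centre, 18 mm above its underside. Grasp it across the 58 mm width.
- fresh_2_mid (a point): Fresh brownie on the cooling rack, to go in the case; roughly a block 76 mm long (its own y), 58 mm wide (its own x), 36 mm high (its own z, up), about 80 g; the point is its centre, 18 mm above its underside. Grasp it across the 58 mm width.
- ramekin: White ramekin, 82 mm across, 48 mm high, in front of the caddy's mouth side, near the counter's front edge; origin at the centre of its underside. Leave alone.
- price_card: Price card on a round foot, 70 mm high, behind the case; origin at the centre of its underside. Leave alone.

How it is judged (in metres and radians):
On the way, in this order (a step that is already met when the one before it is completed fails the run):
1. the lid stands open on its own, the fingers off it (value of joint lid above 1.65 rad and contact force between case and the fingers below 0.1 N), for 0.2 s.
2. every old brownie is in the caddy and the flap has shut (x of old_1_mid in the frame of caddy between -0.072 and 0.072 m and y of old_1_mid in the frame of caddy between -0.092 and 0.092 m and z of old_1_mid in the frame of caddy between 0 and 0.15 m and x of old_2_mid in the frame of caddy between -0.072 and 0.072 m and y of old_2_mid in the frame of caddy between -0.092 and 0.092 m and z of old_2_mid in the frame of caddy between 0 and 0.15 m and x of old_3_mid in the frame of caddy between -0.072 and 0.072 m and y of old_3_mid in the frame of caddy between -0.092 and 0.092 m and z of old_3_mid in the frame of caddy between 0 and 0.15 m and value of joint flap below 0.06 rad), for 0.2 s.
3. every fresh brownie lies flat in the open case (x of fresh_1_mid in the frame of case between -0.055 and 0.055 m and y of fresh_1_mid in the frame of case between -0.155 and 0.155 m and z of fresh_1_mid in the frame of case between 0.012 and 0.042 m and angle between each of fresh_1_mid, fresh_2_mid's own z axis and vertical below 0.2 rad and x of fresh_2_mid in the frame of case between -0.055 and 0.055 m and y of fresh_2_mid in the frame of case between -0.155 and 0.155 m and z of fresh_2_mid in the frame of case between 0.012 and 0.042 m and value of joint lid above 0.3 rad), for 0.2 s.
At the end, for the whole second after the job is handed in: Every old brownie lies inside the caddy, below its sill, and the flap is shut (under 0.06 rad); every fresh brownie lies inside the case, on its floor, right side up and level (within 0.2 rad); the lid is closed (under 0.04 rad) (all of step 2 and x of fresh_1_mid in the frame of case between -0.055 and 0.055 m and y of fresh_1_mid in the frame of case between -0.155 and 0.155 m and z of fresh_1_mid in the frame of case between 0.012 and 0.042 m and angle between each of fresh_1_mid, fresh_2_mid's own z axis and vertical below 0.2 rad and x of fresh_2_mid in the frame of case between -0.055 and 0.055 m and y of fresh_2_mid in the frame of case between -0.155 and 0.155 m and z of fresh_2_mid in the frame of case between 0.012 and 0.042 m and value of joint lid below 0.04 rad); the robot touches nothing.
It fails at once if a fresh brownie is thrown in the caddy ((x of fresh_1_mid in the frame of caddy between -0.072 and 0.072 m and y of fresh_1_mid in the frame of caddy between -0.092 and 0.092 m and z of fresh_1_mid in the frame of caddy between 0 and 0.15 m) or (x of fresh_2_mid in the frame of caddy between -0.072 and 0.072 m and y of fresh_2_mid in the frame of caddy between -0.092 and 0.092 m and z of fresh_2_mid in the frame of caddy between 0 and 0.15 m)).
It fails at once if the ramekin or the price card is shifted by more than 40 mm or knocked over (distance of any of ramekin, price_card from where it was at the start of the episode above 0.04 m or angle between any of ramekin, price_card's own z axis and vertical above 0.6 rad).
Of old_1, old_2, old_3 only 2 to 3 are there at a start; the rules pass over those that are not, and their reading is None.
At some moment in a run one of fresh_1 may be knocked a few centimetres aside while the robot is not near it.
Once in a run the grip may slacken for a moment while it holds something.
It also fails if it takes over 210 s, if anything falls off the work surface, if the arm or the gripper's body presses on something with over 40 N, if the wrist force passes 120 N, or if a joint passes its speed limit or range.

## Working session

There is one attempt and no reset: what is moved stays moved. The work goes in short steps, Python scripts to look and compute and a shell command to move; the robot and the scene stay as the last step left them, time stands still between calls to the robot, and variables do not carry over. Pictures are saved under pics/ and viewed, and the job is handed in when it is done.

```bash
ls; mkdir -p pics; cat > h.py <<'E'
import numpy as np, cv2
from cell import ctrl
from scipy.spatial.transform import Rotation as R
def shot(cam,name):
    p,d=ctrl.camera(cam); cv2.imwrite(f'pics/{name}.png',cv2.cvtColor(p,cv2.COLOR_RGB2BGR)); np.savez(f'pics/{name}.npz',p=p,d=d); return p,d
E
python3 - <<'E'
from h import *
s=ctrl.state()
for k,v in s.items(): print(k,v)
for c in ('scene','top'):
    print(ctrl.camera_model(c)); shot(c,c+'0')
E
```

```text
pics
time_s 0.0
qpos [ 1.10479539  0.53716337 -0.00446647  1.53883765  0.00261565  1.06727413
 -0.07120121]
dq [-0.00105802 -0.00027029 -0.00032649  0.00115682  0.00074649  0.00213051
 -0.00095651]
joint_efforts [-4.64870391e-04 -5.70993519e+01  9.90712233e-01 -2.51603526e+01
 -5.61973325e-02  1.78486202e-02  1.87913524e-04]
tcp_pos [ 252.75117203 -598.15997924  214.35448122]
eef_rot [-4.10876996e-04  8.33465086e-01 -5.52571486e-01 -7.30743240e-04]
wrist_force [0.0863802  0.51988729 0.19076205]
torque [ 0.0415952  -0.0060169  -0.04950763]
gripper_width 88.2139353284589
{'vfov': 54.7305928894156, 'cx': 319.3627429277002, 'cy': 202.43279951417335, 'origin': array([-382.68884692,  561.137539  ,  966.75454953]), 'attitude': array([-0.45259557, -0.21675143,  0.38952723,  0.77229826])}
{'vfov': 50.562594116312226, 'cx': 315.2329911607935, 'cy': 198.39087099625033, 'origin': array([ 242.42659266,   33.67423703, 1570.934336  ]), 'attitude': array([ 0.71203809,  0.06964905, -0.06993476, -0.69516897])}
```

View pics/scene0.png

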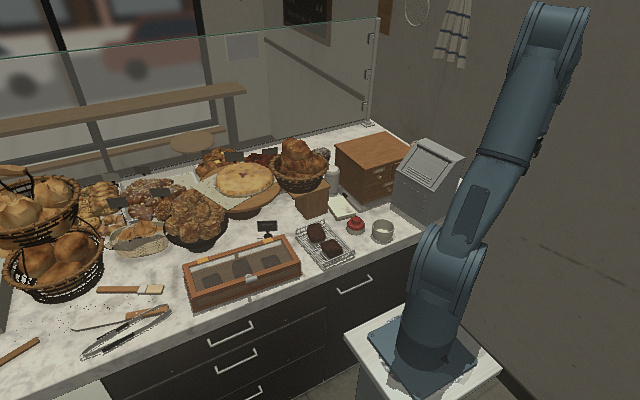

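View pics/top0.png

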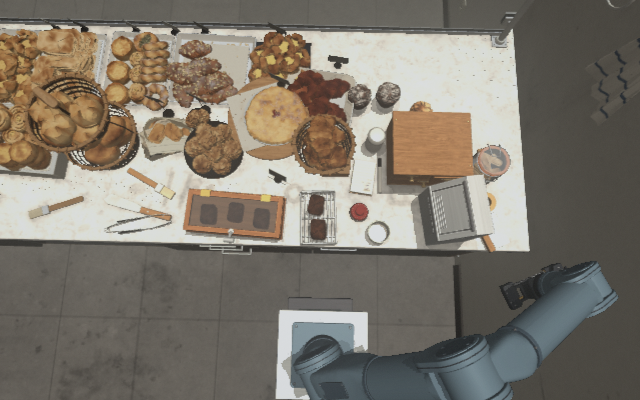

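```bash
cat >> h.py <<'E'
def cam(c):
    m=ctrl.camera_model(c); f=200/np.tan(np.radians(m['vfov']/2)); a=m['attitude']
    return f,m['cx'],m['cy'],np.array(m['origin']),R.from_quat([a[1],a[2],a[3],a[0]]).as_matrix()
def unproj(c,u,v,d):
    f,cx,cy,o,M=cam(c); u,v,d=map(np.asarray,(u,v,d))
    P=np.stack([(u-cx)/f*d,-(v-cy)/f*d,-d],-1); return P@M.T+o
def rayz(c,u,v,z):
    f,cx,cy,o,M=cam(c); r=M@np.array([(u-cx)/f,-(v-cy)/f,-1]); return o+r*(z-o[2])/r[2]
def proj(c,P):
    f,cx,cy,o,M=cam(c); q=(np.asarray(P)-o)@M; return np.stack([cx+f*q[...,0]/-q[...,2],cy-f*q[...,1]/-q[...,2]],-1)
def cloud(c,d):
    v,u=np.mgrid[:400,:640]; return unproj(c,u,v,d)
E
python3 - <<'E'
from h import *
for c in ('top','scene'):
    p,d=shot(c,c+'1'); P=cloud(c,d)
    for q in ['case','caddy','rack','ramekin','price_card','old_1_mid','fresh_1_mid','lid_knob','case_floor','caddy_mouth']:
        for r in ctrl.spot_point(q,c)[:4]:
            i,j=r['position']; ii,jj=int(round(i)),int(round(j))
            if 0<=ii<400 and 0<=jj<640: print(c,q,round(r['confidence'],2),np.round([i,j],1),'depth pt',P[ii,jj].round(0),'z0',rayz(c,j,i,0).round(0)[:2])
    print(c, 'table',P[[150,230],[440,520]].round(1) if c=='top' else P[340,150].round(1))
E
```

```text
top case 0.84 [208.7 236.3] depth pt [499. 322.  60.] z0 [510. 333.]
top caddy 0.95 [218.3 444. ] depth pt [ 463. -389.  192.] z0 [ 493. -448.]
top rack 0.87 [215.9 316.2] depth pt [487.  32.  21.] z0 [490.  32.]
top ramekin 0.73 [233.6 377.9] depth pt [ 427. -199.    4.] z0 [ 429. -200.]
top price_card 0.44 [178.1 279.3] depth pt [628. 175.  22.] z0 [633. 176.]
top fresh_1_mid 0.85 [230.7 316.9] depth pt [429.  27.  39.] z0 [435.  28.]
top fresh_1_mid 0.61 [212.7 234.6] depth pt [483. 324.  67.] z0 [495. 338.]
top lid_knob 0.96 [242.  225.7] depth pt [385. 365.  -6.] z0 [384. 365.]
top caddy_mouth 0.71 [208.7 448.8] depth pt [ 491. -401.  209.] z0 [ 530. -467.]
top table [[ 700.4 -387.3  180.9]
 [ 454.8 -728.1    4.2]]
scene case 0.55 [277.8 243.2] depth pt [422. 351.  68.] z0 [483. 335.]
scene caddy 0.55 [207.2 422.9] depth pt [ 423. -372.   74.] z0 [ 489. -448.]
scene rack 0.67 [246.  325.2] depth pt [450.  44.  38.] z0 [483.  22.]
scene ramekin 0.69 [209.4 422.2] depth pt [ 422. -368.   67.] z0 [ 479. -436.]
scene ramekin 0.66 [234.5 381. ] depth pt [ 409. -168.   35.] z0 [ 436. -194.]
scene price_card 0.56 [234.4 267.7] depth pt [631. 180.  10.] z0 [640. 178.]
scene old_1_mid 0.56 [277.6 242.7] depth pt [422. 351.  68.] z0 [484. 336.]
scene fresh_1_mid 0.51 [246.  333.3] depth pt [434.  20.  40.] z0 [469.  -4.]
scene fresh_1_mid 0.2 [244.  326.1] depth pt [457.  35.  37.] z0 [491.  14.]
scene lid_knob 0.96 [281.  255.6] depth pt [419. 313.  36.] z0 [450. 304.]
scene case_floor 0.58 [273.6 243.2] depth pt [441. 344.  63.] z0 [500. 328.]
scene caddy_mouth 0.6 [164.7 426.2] depth pt [ 492. -416.  211.] z0 [ 737. -692.]
scene table [392.  644.5  -0.7]
```

```bash
python3 - <<'E'
import cv2
a=cv2.imread('pics/top1.png')
cv2.imwrite('pics/z1.png',cv2.resize(a[165:265,170:350],None,fx=4.4,fy=4.4,interpolation=cv2.INTER_CUBIC))
cv2.imwrite('pics/z2.png',cv2.resize(a[150:265,340:510],None,fx=4.4,fy=4.4,interpolation=cv2.INTER_CUBIC))
E
```

```text
(no output)
```

View pics/z1.png

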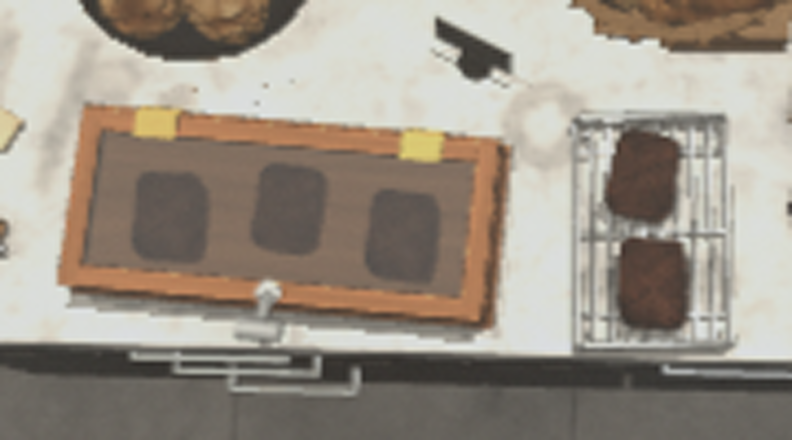

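View pics/z2.png

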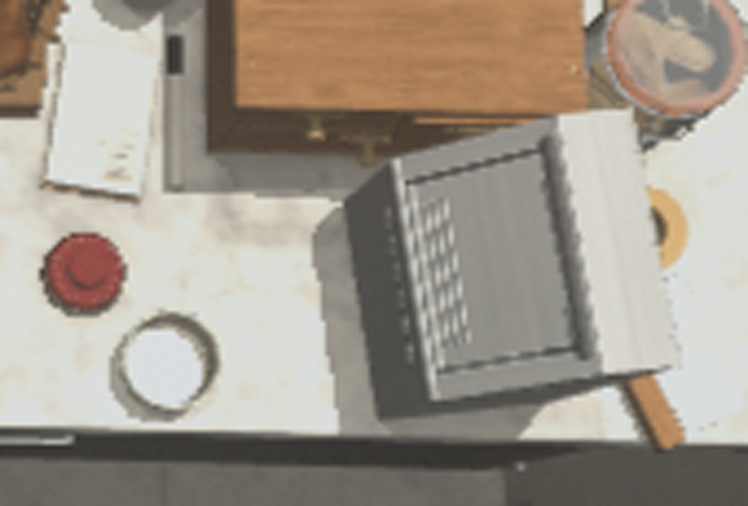

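```bash
python3 - <<'E'
from h import *
for c in('top','scene'):
    z=np.load(f'pics/{c}1.npz'); P=cloud(c,z['d']); X=P.reshape(-1,3)
    def rect(m,n):
        Q=X[m]; r=cv2.minAreaRect(Q[:,:2].astype(np.float32)); print(c,n,m.sum(),np.round(r[0],1),np.round(r[1],1),round(r[2],2),'z',np.percentile(Q[:,2],[5,50,95]).round(1))
    near=lambda x,y,dx,dy:(abs(X[:,0]-x)<dx)&(abs(X[:,1]-y)<dy)
    rect(near(500,320,130,200)&(X[:,2]>57)&(X[:,2]<72),'lid')
    rect(near(487,32,130,90)&(X[:,2]>9)&(X[:,2]<45),'rack')
    rect(near(487,-430,130,150)&(X[:,2]>253)&(X[:,2]<268),'caddytop')
    # slope plane
    m=near(480,-410,60,60)&(X[:,2]>175)&(X[:,2]<250)
    Q=X[m]; cc=Q.mean(0); U,S,V=np.linalg.svd(Q-cc,full_matrices=False); n=V[2]*np.sign(V[2][2]); print(c,'slope',m.sum(),n.round(3),cc.round(1),np.degrees(np.arctan2(n[1],n[0])).round(2), S/np.sqrt(len(Q)))
    m=near(480,-330,80,60)&(X[:,2]>20)&(X[:,2]<150)&(X[:,0]>430)
    if m.sum()>30:
        Q=X[m]; cc=Q.mean(0); U,S,V=np.linalg.svd(Q-cc,full_matrices=False); print('front',m.sum(),V[2].round(3),cc.round(1),S/np.sqrt(len(Q)))
    print('knob', X[near(392,335,45,40)&(X[:,2]>75)].mean(0), (near(392,335,45,40)&(X[:,2]>75)).sum())
    dark=(z['p'].reshape(-1,3).sum(1)<190)&near(480,30,95,60)&(X[:,2]>25)&(X[:,2]<70)
    L=dark.reshape(400,640).astype(np.uint8); k,lab,st,_=cv2.connectedComponentsWithStats(L)
    for i in range(1,k):
        if st[i,4]>20: rect((lab==i).ravel(),f'fresh{i}')
E
```

```text
top lid 3755 [523.3 327.1] [351.9 230.7] 86.73 z [59.9 65.6 70.9]
top rack 969 [491.7  27.7] [219.9 166.1] 4.83 z [11.9 25.2 43.7]
top caddytop 1250 [ 499.3 -478.3] [190.8  70.9] 7.84 z [254.7 259.6 264.3]
top slope 1105 [-0.091  0.692  0.716] [ 480.  -411.6  212.3] 97.45 [34.63796311 29.97080474  2.76673787]
front 377 [ 0.124 -0.992 -0.002] [ 493.3 -360.4   90.5] [37.56003763 37.0746168   1.06957797]
knob [391.77278244 335.23828381  91.26536773] 77
scene lid 3870 [523.6 329.2] [349.8 231.3] 86.7 z [61.3 65.  69.5]
scene rack 946 [483.5  27.7] [202.  134.2] 1.98 z [13.1 28.9 42.8]
scene caddytop 492 [ 500.1 -478.5] [191.4  77.9] 7.56 z [253.9 257.9 260.8]
scene slope 805 [-0.091  0.692  0.716] [ 478.9 -411.2  211. ] 97.49 [34.80000448 29.88684687  2.83184043]
front 761 [-0.129  0.992  0.011] [ 492.8 -359.8   88. ] [37.71874559 37.16358193  2.33751364]
knob [384.82876566 338.47086106  92.87428662] 81
scene fresh1 260 [527.   38.1] [51.3 72.6] 80.9 z [30.  42.2 50.6]
scene fresh2 268 [437.3  26.1] [56.3 77.1] 88.52 z [29.  39.4 49.5]
```

```bash
python3 - <<'E'
from h import *
for c in('top','scene'):
    z=np.load(f'pics/{c}1.npz'); P=cloud(c,z['d'])
    m=(abs(P[...,0]-500)<110)&(abs(P[...,1]-320)<210)&(P[...,2]>52)&(P[...,2]<76)
    m=cv2.morphologyEx(m.astype(np.uint8),cv2.MORPH_OPEN,np.ones((5,5),np.uint8))
    k,lab,st,_=cv2.connectedComponentsWithStats(m); i=1+st[1:,4].argmax()
    Q=P[lab==i]; r=cv2.minAreaRect(Q[:,:2].astype(np.float32)); print(c,len(Q),r,np.median(Q[:,2]))
    print(cv2.boxPoints(r).round(1).tolist())
E
```

```text
top 3940 ((486.042724609375, 330.06744384765625), (350.2980651855469, 155.98831176757812), 86.72506713867188) 65.84260935490727
[[398.20001220703125, 159.6999969482422], [553.9000244140625, 150.6999969482422], [573.9000244140625, 500.5], [418.20001220703125, 509.3999938964844]]
scene 3867 ((486.2509460449219, 332.31719970703125), (348.33746337890625, 156.6276397705078), 86.54906463623047) 64.94326384183785
[[397.6000061035156, 163.1999969482422], [553.9000244140625, 153.8000030517578], [574.9000244140625, 501.5], [418.6000061035156, 510.8999938964844]]
```

```bash
python3 -m crank '[0,0,0.06,0, 0,0,0.11,0, 0.025,0.055,0.11,-5, 0.05,0.11,0.11,-10, 0.08,0.16,0.11,-15]' 1 30
```

```text
time_s: 1.82
tcp_pos: [333.4, -437.0, 325.5]
eef_rot: [0.0, 0.753, -0.658, 0.0]
wrist_force: [1.0, -0.4, -0.3]
gripper_width: 88.3
```

```bash
python3 -m crank '[0.02,0.055,0,0, 0.04,0.11,0,0, 0.06,0.165,0,-4, 0.08,0.22,0,-8, 0.1,0.275,0,-11]'
```

```text
time_s: 2.45
tcp_pos: [433.4, -162.0, 325.6]
eef_rot: [0.0, -0.687, 0.727, -0.0]
wrist_force: [1.1, 0.1, -0.0]
gripper_width: 88.0
```

```bash
python3 -m crank '[0,0.06,0,0, 0,0.12,0,0, 0,0.18,0,0, 0,0.24,0,0, 0,0.3,0,0]'; python3 -m crank '[-0.01,0.06,0,0, -0.02,0.12,-0.03,0, -0.035,0.17,-0.08,0, -0.047,0.199,-0.13,0, -0.047,0.199,-0.13,0]'
```

```text
time_s: 3.08
tcp_pos: [432.8, 138.0, 325.6]
eef_rot: [0.0, -0.688, 0.726, -0.0]
wrist_force: [2.0, 1.1, 0.0]
gripper_width: 87.9
time_s: 3.7
tcp_pos: [383.0, 336.1, 192.5]
eef_rot: [-0.003, -0.689, 0.724, 0.001]
wrist_force: [0.4, 0.5, 0.5]
gripper_width: 88.3
```

```bash
python3 -m crank '[0.004,0,-0.05,0, 0.004,0.001,-0.095,0, 0.004,0.001,-0.119,0, 0.004,0.001,-0.119,0, 0.004,0.001,-0.119,0]' ; python3 - <<'E'
from h import *
shot('scene','s2');shot('top','t2')
a=cv2.imread('pics/s2.png');b=cv2.imread('pics/t2.png')
cv2.imwrite('pics/v2.png',np.vstack([cv2.resize(a[190:310,150:350],(800,480))[:300] if 0 else cv2.resize(a[200:300,150:350],(600,300)),cv2.resize(b[165:265,150:350],(600,300))]))
E
```

```text
time_s: 4.32
tcp_pos: [391.4, 336.7, 77.9]
eef_rot: [0.001, -0.687, 0.726, -0.0]
wrist_force: [0.3, 0.6, 0.9]
gripper_width: 88.2
```

View pics/v2.png

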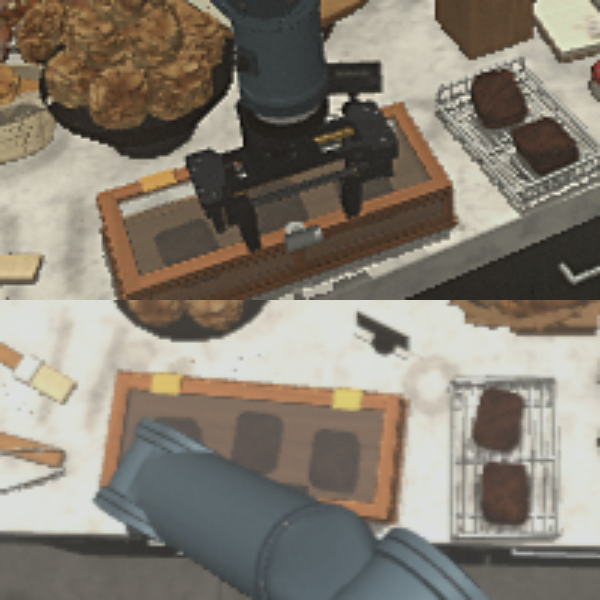

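```bash
python3 - <<'E'
from h import *
z=np.load('pics/s2.npz'); P=cloud('scene',z['d'])
for v in range(274,286,2):
    print(v,[tuple(P[v,u].round(0).astype(int)) for u in range(238,262,3)])
for r in ctrl.spot_point('lid_knob','scene'):
    print(r, rayz('scene',r['position'][1],r['position'][0],89))
E
```

```text
274 [(np.int64(447), np.int64(358), np.int64(65)), (np.int64(442), np.int64(350), np.int64(65)), (np.int64(437), np.int64(342), np.int64(66)), (np.int64(426), np.int64(336), np.int64(73)), (np.int64(423), np.int64(328), np.int64(71)), (np.int64(420), np.int64(319), np.int64(70)), (np.int64(419), np.int64(310), np.int64(66)), (np.int64(411), np.int64(303), np.int64(70))]
276 [(np.int64(443), np.int64(360), np.int64(61)), (np.int64(435), np.int64(353), np.int64(64)), (np.int64(429), np.int64(345), np.int64(66)), (np.int64(418), np.int64(339), np.int64(74)), (np.int64(403), np.int64(334), np.int64(86)), (np.int64(387), np.int64(330), np.int64(99)), (np.int64(383), np.int64(322), np.int64(98)), (np.int64(408), np.int64(305), np.int64(64))]
278 [(np.int64(429), np.int64(365), np.int64(67)), (np.int64(425), np.int64(357), np.int64(68)), (np.int64(421), np.int64(348), np.int64(67)), (np.int64(390), np.int64(348), np.int64(96)), (np.int64(384), np.int64(341), np.int64(99)), (np.int64(382), np.int64(332), np.int64(97)), (np.int64(377), np.int64(325), np.int64(97)), (np.int64(410), np.int64(30
[... 529 characters left out ...]
60)), (np.int64(379), np.int64(352), np.int64(93)), (np.int64(379), np.int64(343), np.int64(87)), (np.int64(418), np.int64(323), np.int64(37)), (np.int64(418), np.int64(314), np.int64(33)), (np.int64(414), np.int64(305), np.int64(32))]
284 [(np.int64(415), np.int64(371), np.int64(58)), (np.int64(418), np.int64(361), np.int64(49)), (np.int64(422), np.int64(351), np.int64(40)), (np.int64(418), np.int64(343), np.int64(40)), (np.int64(417), np.int64(334), np.int64(35)), (np.int64(-383), np.int64(561), np.int64(967)), (np.int64(417), np.int64(314), np.int64(24)), (np.int64(414), np.int64(306), np.int64(22))]
{'position': [281.0, 253.3], 'confidence': 0.92} [376.86296334 333.93814286  89.        ]
```

```bash
python3 -m crank '[-0.005,0,-0.003,0, -0.005,0,-0.003,0]'; python3 -m crank '[0,0,0,0,0,0,0,0,0,0,0,0,0,0,0,0,0,0,0,0]' 0.25 20
```

```text
time_s: 4.72
tcp_pos: [384.4, 336.2, 73.3]
eef_rot: [-0.0, -0.688, 0.726, 0.0]
wrist_force: [0.7, -0.4, -0.0]
gripper_width: 87.9
time_s: 5.35
tcp_pos: [385.0, 336.2, 73.2]
eef_rot: [-0.0, -0.688, 0.726, 0.0]
wrist_force: [-0.2, 0.3, 0.3]
gripper_width: 40.1
```

```bash
python3 -m crank '[0,0,0,0,0,0,0,0,0,0,0,0]'
```

```text
time_s: 5.72
tcp_pos: [385.7, 337.5, 74.6]
eef_rot: [0.001, -0.688, 0.726, 0.0]
wrist_force: [-1.1, 0.0, 11.9]
gripper_width: 22.2
```

```bash
python3 - <<'E'
from h import *
print(ctrl.state())
p,d=shot('scene','s3')
a=cv2.imread('pics/s3.png')
cv2.imwrite('pics/v3.png',cv2.resize(a[220:310,170:310],(780,500),interpolation=cv2.INTER_CUBIC))
E
```

```text
{'time_s': 5.725, 'qpos': array([-0.47621854,  0.55186868, -0.41801339,  1.98122965,  0.34779873,
        0.6751297 , -2.73749585]), 'dq': array([-6.17701737e-05,  3.40827177e-03,  1.80325354e-05,  4.08443824e-04,
       -1.82169137e-04, -1.07762036e-03, -2.26360519e-03]), 'joint_efforts': array([ 6.80789910e-01, -4.23539615e+01, -2.90248699e+00, -1.44795817e+01,
        3.80108273e-01, -1.41572971e-01,  1.16185262e-02]), 'tcp_pos': array([385.69426123, 337.52425259,  74.60497647]), 'eef_rot': array([ 1.28336340e-03, -6.87893622e-01,  7.25810387e-01,  4.65970015e-06]), 'wrist_force': array([-1.14640584e+00,  2.53265355e-03,  1.19354698e+01]), 'torque': array([0.09782691, 0.3505296 , 0.01668291]), 'gripper_width': 22.21153060177599}
```

View pics/v3.png

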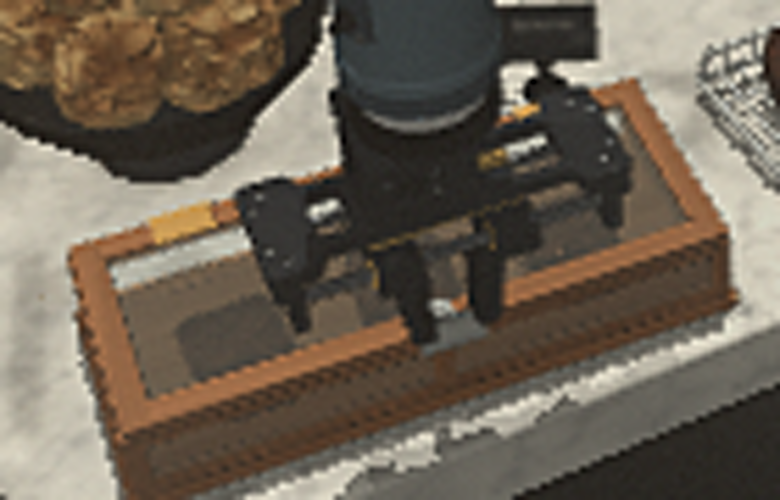

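```bash
python3 - <<'E'
from h import *
z=np.load('pics/s3.npz'); P=cloud('scene',z['d'])
for v in range(272,286,1):
    print(v,' '.join('%d,%d,%d'%tuple(P[v,u].round(0)) for u in range(242,262,2)))
for n,rc in (('top',(242,225.7)),('scene',(281,255.6)),('scene',(281,253.3))): print(rayz(n,rc[1],rc[0],89).round(0))
z=np.load('pics/top1.npz'); P=cloud('top',z['d'])
for v in range(228,246,1):
    print(v,' '.join('%d,%d,%d'%tuple(P[v,u].round(0)) for u in range(220,238,2)))
E
```

```text
272 353,369,168 376,358,141 375,352,139 439,328,66 438,323,64 433,318,66 387,325,114 376,323,122 373,318,123 374,311,119
273 377,364,139 374,359,139 373,353,137 436,330,65 438,323,59 429,319,66 388,326,108 374,324,121 373,318,119 375,312,114
274 378,364,134 377,358,132 379,352,126 425,333,73 424,327,71 424,321,68 387,326,105 378,323,113 375,318,113 413,299,66
275 379,364,129 375,359,130 377,353,125 420,335,74 420,329,71 417,324,71 391,325,97 376,324,110 374,319,110 409,301,67
276 382,364,121 378,359,123 379,353,118 409,339,83 407,333,81 389,332,98 384,328,100 379,323,102 376,318,103 411,300,59
277 390,362,108 378,359,119 374,355,120 391,344,98 389,339,97 388,333,96 383,328,97 376,324,102 376,318,98 413,300,53
278 425,353,65 375,361,119 378,354,112 377,349,110 388,339,94 382,335,98 379,330,98 378,324,95 -383,561,967 414,300,48
279 422,355,64 377,360,112 380,354,106 373,350,110 386,340,93 379,336,97 381,330,91 378,325,92 415,307,46 416,300,41
280 417,356,66 374,362,112 377,355,104 374,350,105 380,342,95 379,337,93 380,331,88 379,325,86 418,306,38 419,299,33
281 415,357,64 380,361,101 3
[... 1737 characters left out ...]
 386,350,99 386,344,97 385,335,107 387,330,95 387,323,95 388,318,85 396,326,5
240 392,387,-3 391,378,4 382,350,97 382,342,102 383,336,98 382,328,104 384,324,92 392,334,2 393,328,-5
241 388,387,-3 388,378,2 379,351,93 379,344,94 380,338,91 380,330,96 380,323,94 389,334,3 389,327,-3
242 383,384,8 384,379,-2 384,370,5 385,365,-6 377,339,84 376,330,93 377,324,88 385,334,-2 386,327,-6
243 381,386,-4 380,378,0 242,34,1571 381,364,-2 381,356,-3 381,348,1 381,340,5 381,334,-1 382,327,-3
244 378,388,-13 378,380,-11 378,373,-13 377,363,-1 377,356,-2 377,348,1 378,342,-6 378,333,0 378,326,-1
245 407,478,-418 378,390,-59 377,381,-51 377,372,-47 378,366,-54 377,357,-45 378,349,-44 377,340,-38 378,334,-43
```

```bash
python3 - <<'E'
from h import *
z=np.load('pics/s3.npz'); 
for P in ([376,357,74],[376,349,74],[376,325,74],[376,318,74],[376,357,90]): print(P,proj('scene',P).round(1))
E
python3 -m crank '[0.001,0,0.008,0, 0.002,0,0.016,0, 0.002,0,0.016,0]' ; python3 - <<'E'
from h import *
p,d=shot('scene','s4')
a=cv2.imread('pics/s4.png')
cv2.imwrite('pics/v4.png',cv2.resize(a[220:310,170:310],(780,500),interpolation=cv2.INTER_CUBIC))
E
```

```text
[376, 357, 74] [246.5 287.5]
[376, 349, 74] [249.1 286.5]
[376, 325, 74] [256.6 283.5]
[376, 318, 74] [258.8 282.6]
[376, 357, 90] [246.  283.9]
time_s: 6.15
tcp_pos: [387.5, 336.2, 89.8]
eef_rot: [0.0, -0.688, 0.726, -0.0]
wrist_force: [0.3, -0.3, 0.2]
gripper_width: 21.9
```

View pics/v4.png

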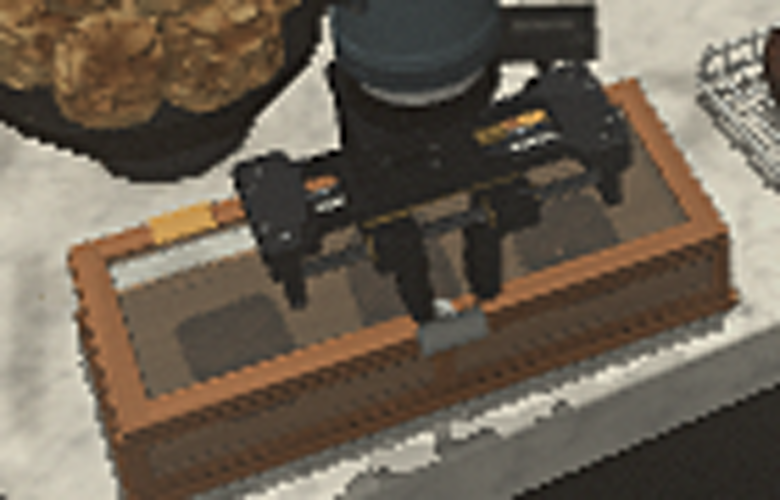

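```bash
python3 - <<'E'
from h import *
z=np.load('pics/s4.npz'); P=cloud('scene',z['d'])
for v in range(262,284,1):
    print(v,' '.join('%d,%d,%d'%tuple(P[v,u].round(0)) for u in range(240,262,2)))
E
```

```text
262 359,369,203 357,364,201 356,359,200 362,352,191 361,347,190 478,307,64 476,301,63 383,323,158 382,317,156 375,314,161 462,279,65
263 356,371,202 357,365,198 354,360,199 480,319,64 478,314,63 473,308,64 474,302,60 378,325,160 378,319,156 377,314,154 459,280,63
264 357,371,198 355,366,196 353,361,195 479,320,60 473,315,64 469,310,65 465,305,66 379,325,154 378,320,153 377,314,150 455,282,64
265 356,371,195 356,366,192 354,361,191 380,348,161 468,317,65 465,312,64 461,306,66 385,323,144 378,320,149 377,314,147 451,284,64
266 355,372,191 355,367,189 356,361,185 379,349,158 463,319,65 459,314,67 456,308,66 385,324,140 376,321,146 376,315,144 445,286,65
267 354,373,189 354,367,187 354,362,184 379,349,154 458,321,66 455,315,67 457,309,62 385,324,136 379,320,140 373,316,143 441,288,66
268 356,373,183 382,360,153 378,356,155 376,350,153 456,322,65 453,317,65 450,311,65 383,325,134 375,322,140 376,315,135 438,289,64
269 467,345,62 377,362,154 378,356,151 378,350,147 454,323,62 453,317,61 448,312,62 387,324,125 378,321,133 375,316,132 433,291,66
270 460,347,64 376,363,152 377,357,148 378,351
[... 1037 characters left out ...]
90,345,95 385,340,97 383,335,97 379,330,98 380,324,94 416,306,49 414,300,48
279 422,361,67 422,355,65 416,350,68 389,351,95 384,347,98 382,341,96 380,336,96 380,330,93 378,325,91 416,307,45 414,301,43
280 422,361,64 416,357,67 412,352,68 384,353,97 379,349,99 380,342,95 379,337,92 381,330,87 376,326,89 419,306,36 418,300,34
281 415,363,67 412,358,67 412,352,64 383,354,94 380,349,94 377,344,94 382,336,86 382,330,82 414,314,41 414,308,38 415,301,33
282 413,365,66 411,359,64 414,352,58 380,355,93 379,350,91 380,343,87 416,327,42 417,320,37 414,315,37 415,308,32 417,301,26
283 413,365,61 417,358,54 416,352,51 381,355,87 380,350,85 415,334,42 416,327,37 415,321,35 418,314,28 417,308,26 416,301,23
```

```bash
python3 - <<'E'
from h import *
z=np.load('pics/s2.npz'); P=cloud('scene',z['d'])
for v in range(262,286,1):
    print(v,' '.join('%d,%d,%d'%tuple(P[v,u].round(0)) for u in range(226,242,2)),'|',' '.join('%d,%d,%d'%tuple(P[v,u].round(0)) for u in range(260,274,2)))
E
```

```text
262 370,404,210 373,398,204 373,393,201 370,388,202 371,383,198 499,346,65 499,339,61 493,335,64 | 463,279,64 459,273,64 390,291,136 378,289,145 375,284,145 378,277,140 444,245,64
263 367,405,209 374,398,199 372,393,199 375,388,193 497,353,66 494,348,66 490,342,66 490,336,63 | 460,280,62 455,275,64 392,290,129 379,289,141 377,283,139 376,277,137 438,248,66
264 365,406,208 371,399,199 376,393,191 493,361,68 495,354,63 491,349,64 487,344,65 368,368,186 | 457,281,62 453,276,62 389,292,128 380,289,136 376,284,136 377,278,133 437,248,63
265 362,407,207 377,399,189 375,394,189 373,389,188 490,356,64 375,378,181 369,374,184 370,368,180 | 452,283,62 448,278,64 390,292,124 379,289,132 377,284,132 378,277,128 434,249,61
266 359,408,206 371,400,192 369,396,191 368,390,189 371,384,183 371,379,181 368,374,181 367,369,180 | 444,286,66 443,280,65 394,291,115 379,290,128 375,285,130 377,278,124 430,251,61
267 362,408,199 369,401,189 367,396,189 361,393,193 366,386,185 364,381,184 367,375,178 472,342,65 | 445,286,61 438,282,65 391,292,114 380,289,123 380,283,120 428,259,63 422,255,66
268 369,407,188 
[... 2427 characters left out ...]
413,269,18 410,263,18
282 434,401,65 428,397,68 423,392,71 382,395,112 383,389,108 384,383,105 413,371,69 412,365,66 | 418,300,25 417,294,23 417,288,19 411,283,22 412,276,18 412,269,14 411,263,12
283 426,403,69 426,397,66 420,393,69 421,387,65 385,389,103 413,377,68 413,371,65 413,365,61 | 416,301,23 414,296,22 415,289,17 414,282,15 413,276,12 412,270,9 412,263,6
284 424,404,68 421,399,68 417,394,69 416,388,67 412,383,68 416,377,60 415,371,58 417,365,53 | 416,302,19 413,296,19 411,290,17 412,284,13 410,277,11 412,270,5 406,266,9
285 420,406,67 416,401,69 414,395,67 417,389,62 416,383,59 419,376,52 418,371,50 417,365,48 | 414,303,17 411,297,17 414,290,9 412,284,8 412,277,5 408,272,5 407,265,2
```

```bash
python3 -m crank '[0,0,0.04,0, 0,0,0.06,0, 0,0,0.06,10, 0,0,0.06,20, 0,0,0.06,30]' 1 20; python3 -c "
from cell import ctrl
print(ctrl.state()['qpos'])"
```

```text
time_s: 6.82
tcp_pos: [386.8, 335.9, 148.9]
eef_rot: [0.0, 0.854, -0.521, -0.0]
wrist_force: [0.3, 1.1, 0.2]
gripper_width: 69.8
[-0.33078421  0.46168799 -0.59369897  1.92995207  0.33810083  0.85024302
 -2.19790869]
```

```bash
python3 -m crank '[0,0,0,10, 0,0,0,20, 0,0,0,30, 0,0,0,40, 0,0,0,50]'; python3 -m crank '[0,0,0,10, 0,0,0,20, 0,0,0,30, 0,0,0,40, 0,0,0,50]';  python3 -m crank '[0,0,0,10, 0,0,0,20, 0,0,0,30, 0,0,0,40, 0,0,0,49.5]'; python3 -c "
from cell import ctrl
print(ctrl.state()['qpos'])"
```

```text
time_s: 7.45
tcp_pos: [386.8, 335.9, 148.8]
eef_rot: [0.0, 0.994, -0.111, -0.0]
wrist_force: [-0.9, 0.0, 0.9]
gripper_width: 88.2
time_s: 8.07
tcp_pos: [386.8, 335.9, 148.8]
eef_rot: [0.0, 0.948, 0.319, -0.0]
wrist_force: [0.3, -0.4, -0.4]
gripper_width: 88.3
time_s: 8.7
tcp_pos: [386.9, 335.9, 148.8]
eef_rot: [-0.0, 0.727, 0.687, -0.0]
wrist_force: [-0.3, -0.0, -0.2]
gripper_width: 88.7
[ 0.05183302  0.70933357 -1.17441298  1.91127157  0.76006711  1.05881957
  0.06209839]
```

```bash
python3 -m crank '[-0.002,0,-0.05,0, -0.002,0.001,-0.085,0, -0.002,0.001,-0.096,0,-0.002,0.001,-0.096,0]'; python3 -m crank '[0,0,0,0,0,0,0,0,0,0,0,0,0,0,0,0,0,0,0,0]' 0.2 25;python3 -m crank '[0,0,0,0,0,0,0,0,0,0,0,0]'; python3 - <<'E'
from h import *
print(ctrl.state()['qpos'])
p,d=shot('scene','s5')
a=cv2.imread('pics/s5.png')
cv2.imwrite('pics/v5.png',cv2.resize(a[220:310,170:310],(780,500),interpolation=cv2.INTER_CUBIC))
E
```

```text
time_s: 9.2
tcp_pos: [384.8, 337.3, 53.2]
eef_rot: [-0.0, 0.729, 0.685, -0.0]
wrist_force: [-0.5, -0.8, 0.5]
gripper_width: 88.0
time_s: 9.82
tcp_pos: [385.0, 337.3, 53.3]
eef_rot: [0.0, 0.729, 0.685, 0.0]
wrist_force: [0.1, 0.5, -1.2]
gripper_width: 40.4
time_s: 10.2
tcp_pos: [385.2, 338.5, 53.6]
eef_rot: [-0.001, 0.729, 0.685, 0.001]
wrist_force: [1.2, 6.4, -0.8]
gripper_width: 35.8
[-0.04920216  0.82758202 -1.02976085  1.96414726  0.92150154  0.91289114
 -0.06180207]
```

View pics/v5.png

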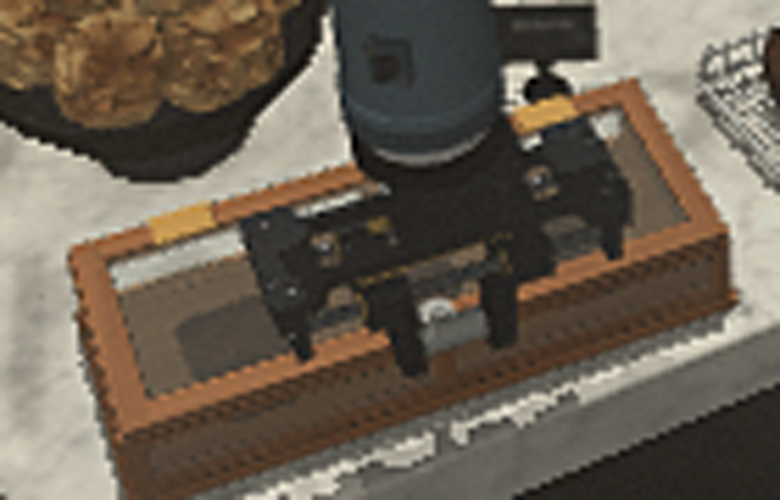

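```bash
python3 - <<'E'
import numpy as np
prev=None
for t in range(0,103,6):
    a=np.radians(t+10.42); dx=174-176.9*np.cos(a); dz=176.9*np.sin(a)-32
    print(t,(np.array([dx*.998,-dx*.058,dz])/1000).round(4))
E
```

```text
0 [ 0. -0. -0.]
6 [ 0.0043 -0.0003  0.018 ]
12 [ 0.0105 -0.0006  0.0355]
18 [ 0.0184 -0.0011  0.0522]
24 [ 0.028  -0.0016  0.068 ]
30 [ 0.0392 -0.0023  0.0827]
36 [ 0.0519 -0.003   0.0961]
42 [ 0.066  -0.0038  0.1082]
48 [ 0.0812 -0.0047  0.1187]
54 [ 0.0974 -0.0057  0.1276]
60 [ 0.1145 -0.0067  0.1347]
66 [ 0.1322 -0.0077  0.14  ]
72 [ 0.1504 -0.0087  0.1434]
78 [ 0.1688 -0.0098  0.1448]
84 [ 0.1873 -0.0109  0.1444]
90 [ 0.2056 -0.0119  0.142 ]
96 [ 0.2236 -0.013   0.1377]
102 [ 0.241  -0.014   0.1315]
```

```bash
python3 -m crank '[0.0043,0,0.018,0, 0.0105,-0.0006,0.0355,0, 0.0184,-0.001,0.052,0, 0.028,-0.0016,0.068,0, 0.039,-0.002,0.0827,0]'; python3 -m crank '[0.0127,-0.001,0.0134,0, 0.0268,-0.0015,0.0255,0, 0.042,-0.0024,0.036,0, 0.0582,-0.0034,0.0449,0, 0.0753,-0.0044,0.052,0]';python3 - <<'E'
from h import *
print(ctrl.state()['qpos'])
p,d=shot('scene','s6')
a=cv2.imread('pics/s6.png')
cv2.imwrite('pics/v6.png',cv2.resize(a[160:310,150:350],(800,600),interpolation=cv2.INTER_CUBIC))
E
```

```text
time_s: 10.88
tcp_pos: [423.9, 336.1, 136.4]
eef_rot: [-0.001, 0.729, 0.685, 0.0]
wrist_force: [3.8, 6.7, -4.7]
gripper_width: 35.9
time_s: 11.5
tcp_pos: [498.4, 331.4, 188.4]
eef_rot: [-0.001, 0.728, 0.685, -0.001]
wrist_force: [-1.2, 3.5, -1.5]
gripper_width: 35.7
[ 0.08319543  0.77305524 -1.14388082  1.65929859  0.74406242  1.21216589
  0.27460407]
```

View pics/v6.png

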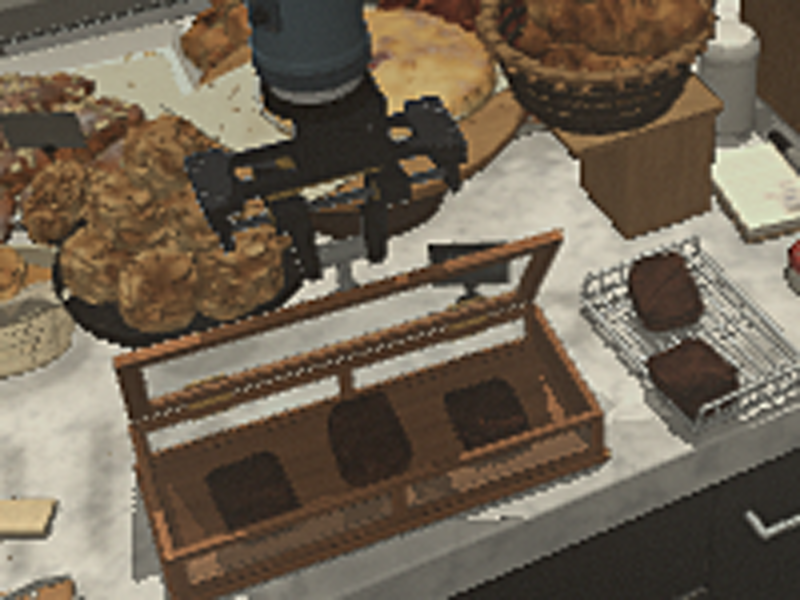

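```bash
python3 -m crank '[0.0177,-0.001,0.0053,0, 0.0359,-0.002,0.0087,0, 0.0543,-0.0031,0.0101,0, 0.0728,-0.0042,0.0097,0, 0.0911,-0.0052,0.0073,0]'; python3 -m crank '[0.018,-0.001,-0.0043,0, 0.030,-0.0018,-0.0082,0, 0.030,-0.0018,-0.0082,0]'
```

```text
time_s: 12.18
tcp_pos: [591.0, 325.6, 196.3]
eef_rot: [0.0, 0.729, 0.685, 0.0]
wrist_force: [-0.5, 1.2, 4.5]
gripper_width: 35.9
time_s: 12.55
tcp_pos: [621.9, 323.8, 187.8]
eef_rot: [0.0, 0.729, 0.684, 0.001]
wrist_force: [1.3, 2.1, 5.8]
gripper_width: 36.0
```

Open fingers and rise straight up.

```bash
python3 -m crank '[0,0,0,0, 0,0,0,0, 0,0,0,0]' 0.7; python3 -m crank '[0,0,0.03,0, 0,0,0.07,0, 0,0,0.12,0, 0,0,0.12,0]';python3 - <<'E'
from h import *
print(ctrl.state()['qpos'])
p,d=shot('scene','s7'); p,d=shot('top','t7')
a=cv2.imread('pics/s7.png');b=cv2.imread('pics/t7.png')
cv2.imwrite('pics/v7.png',np.vstack([cv2.resize(a[160:310,150:350],(600,300)),cv2.resize(b[165:265,150:350],(600,300))]))
E
```

```text
time_s: 12.92
tcp_pos: [620.1, 323.3, 186.5]
eef_rot: [0.0, 0.729, 0.685, -0.001]
wrist_force: [-0.2, -0.2, 0.1]
gripper_width: 61.2
time_s: 13.42
tcp_pos: [621.0, 325.5, 311.4]
eef_rot: [0.0, 0.729, 0.685, 0.003]
wrist_force: [-0.4, 0.5, -0.2]
gripper_width: 61.7
[ 0.03802791  0.80054529 -1.13299403  1.22852155  0.71080485  1.51199104
  0.52167627]
```

View pics/v7.png

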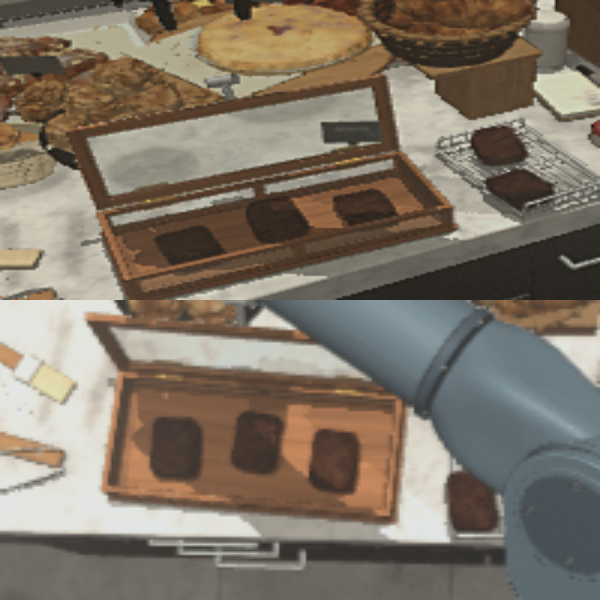

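```bash
cat >> h.py <<'E'
def caseT(): 
    a=np.radians(-3.35); return np.array([[np.cos(a),-np.sin(a)],[np.sin(a),np.cos(a)]]),np.array([489,331.])
def brown(c,z,x0,x1,y0,y1,zt,thr=190,zlo=None):
    """dark blobs with depth-top near zt; returns rect on top plane via rays"""
    P=cloud(c,z['d']); s=z['p'].astype(int).sum(2)
    m=(s<thr)&(P[...,0]>x0)&(P[...,0]<x1)&(P[...,1]>y0)&(P[...,1]<y1)&(abs(P[...,2]-zt)<10)
    k,lab,st,_=cv2.connectedComponentsWithStats(m.astype(np.uint8)); out=[]
    for i in range(1,k):
        if st[i,4]<60: continue
        v,u=np.where(lab==i); Q=np.array([rayz(c,a,b,zt)[:2] for a,b in zip(u,v)])
        r=cv2.minAreaRect(Q.astype(np.float32)); out.append((len(Q),r,np.median(P[lab==i][:,2])))
        w,h=r[1]; ang=r[2]+(0 if w>h else 90); ang=(ang+90)%180-90
        print(c,len(Q),'c',np.round(r[0],1),'size',np.round(sorted(r[1]),1),'long-axis deg',round(ang,1),'z',round(float(out[-1][2]),1))
    return out
E
python3 - <<'E'
from h import *
for n,c in(('t7','top'),('s7','scene')):
    z=np.load(f'pics/{n}.npz')
    brown(c,z,415,570,165,500,46)
    for r in ctrl.spot_point('old_1_mid',c)[:5]: print(r, rayz(c,r['position'][1],r['position'][0],28).round(0))
    brown(c,z,380,600,-40,90,54)
E
```

```text
top 133 c [492.4 326.4] size [47.5 70.8] long-axis deg 3.3 z 40.2
{'position': [222.2, 260.3], 'confidence': 0.69} [457. 236.  28.]
scene 115 c [564.2 375.6] size [ 23.5 222. ] long-axis deg 85.6 z 52.6
scene 140 c [492.1 333. ] size [47.9 69.4] long-axis deg -2.6 z 40.3
scene 67 c [443.3 235.6] size [30.7 53.1] long-axis deg -65.1 z 39.6
scene 86 c [458.3 426.5] size [33.2 60.3] long-axis deg -52.1 z 38.5
scene 71 c [424.4 444.5] size [ 10.  109.8] long-axis deg 86.0 z 50.0
{'position': [266.9, 271.9], 'confidence': 0.74} [457. 242.  28.]
scene 94 c [523.2  27.6] size [44.  77.3] long-axis deg 12.6 z 47.9
```

```bash
cat >> h.py <<'E'
def brown2(c,z,x0,x1,y0,y1,zt,rthr=95,zr=(26,70),show=True):
    P=cloud(c,z['d']); r_=z['p'][...,0]
    m=(r_<rthr)&(P[...,0]>x0)&(P[...,0]<x1)&(P[...,1]>y0)&(P[...,1]<y1)&(P[...,2]>zr[0])&(P[...,2]<zr[1])
    m=cv2.morphologyEx(m.astype(np.uint8),cv2.MORPH_OPEN,np.ones((3,3),np.uint8))
    k,lab,st,_=cv2.connectedComponentsWithStats(m); out=[]
    for i in range(1,k):
        if st[i,4]<60: continue
        v,u=np.where(lab==i); Q=np.array([rayz(c,a,b,zt)[:2] for a,b in zip(u,v)])
        r=cv2.minAreaRect(Q.astype(np.float32)); w,h=r[1]; ang=r[2]+(0 if w>h else 90); ang=(ang+90)%180-90
        PP=P[lab==i]
        print(c,len(Q),'c',np.round(r[0],1),'mean',Q.mean(0).round(1),'size',np.round(sorted(r[1]),1),'long-axis deg',round(ang,1),'z',np.percentile(PP[:,2],[10,50,90]).round(1),'dxyz',np.median(PP[:,:2],0).round(0))
E
python3 - <<'E'
from h import *
z=np.load('pics/t7.npz'); brown2('top',z,425,550,175,490,44)
z=np.load('pics/t2.npz'); brown2('top',z,380,600,-40,90,52)
z=np.load('pics/s7.npz'); brown2('scene',z,380,600,-40,90,52)
E
```

```text
top 263 c [490.5 327.3] mean [490.4 327.6] size [54.3 72. ] long-axis deg -10.0 z [30.6 37.5 44.1] dxyz [491. 329.]
top 228 c [477.2 427.4] mean [476.6 426.7] size [54.9 59. ] long-axis deg 1.4 z [29.1 35.6 44.1] dxyz [477. 429.]
top 204 c [466.4 233.7] mean [467.  234.5] size [54.3 65.4] long-axis deg -4.1 z [28.9 34.9 43.1] dxyz [468. 236.]
top 259 c [523.  35.] mean [521.8  35.2] size [52.7 73.7] long-axis deg -5.1 z [36.4 44.  50.9] dxyz [523.  36.]
top 241 c [432.8  24. ] mean [433.4  24.9] size [50.6 68.9] long-axis deg 1.4 z [35.5 42.  49.9] dxyz [436.  25.]
scene 258 c [515.5  43.9] mean [513.5  45.3] size [60.5 94.2] long-axis deg -15.8 z [32.4 42.1 49.4] dxyz [522.  40.]
scene 233 c [412.   72.5] mean [410.7  71.4] size [57.6 73.4] long-axis deg 4.7 z [35.1 40.9 47.7] dxyz [418.  66.]
```

```bash
python3 -m crank '[-0.05,-0.028,0,0, -0.1,-0.057,0,0, -0.157,-0.09,-0.02,0, -0.157,-0.09,-0.08,0, -0.157,-0.09,-0.14,0]' 1 15; python3 - <<'E'
from h import *
print(ctrl.state()['tcp_pos'],ctrl.state()['qpos'])
p,d=shot('top','t8')
b=cv2.imread('pics/t8.png')
cv2.imwrite('pics/v8.png',cv2.resize(b[165:265,150:350],(800,400),interpolation=cv2.INTER_CUBIC))
print(rayz('top',395,180,181), [cloud('top',d)[r,440].round() for r in (150,170,178,185)])
E
```

```text
time_s: 14.25
tcp_pos: [463.0, 231.8, 165.1]
eef_rot: [0.001, 0.729, 0.684, -0.0]
wrist_force: [1.0, -0.3, 0.6]
gripper_width: 88.2
[463.02647982 231.7541334  165.11486043] [ 0.26287478  0.63965437 -1.10232092  1.88760273  0.66719867  1.04142436
  0.38235989]
[ 590.76426165 -231.48872862  181.        ] [array([ 700., -387.,  183.]), array([ 629., -384.,  182.]), array([ 604., -387.,  169.]), array([ 574., -379.,  195.])]
```

View pics/v8.png

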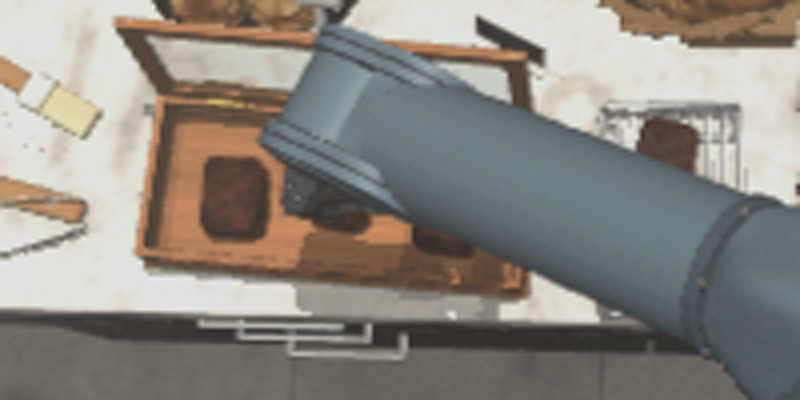

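```bash
python3 -m crank '[0.001,0.003,-0.05,0, 0.001,0.003,-0.1,0, 0.001,0.003,-0.12,0, 0.001,0.003,-0.12,0]'; python3 - <<'E'
from h import *
p,d=shot('scene','s9')
b=cv2.imread('pics/s9.png')
cv2.imwrite('pics/v9.png',cv2.resize(b[190:310,180:340],(800,600),interpolation=cv2.INTER_CUBIC))
E
```

```text
time_s: 14.8
tcp_pos: [463.9, 236.8, 46.8]
eef_rot: [-0.0, 0.729, 0.685, -0.001]
wrist_force: [-0.5, 0.6, 0.5]
gripper_width: 87.9
```

View pics/v9.png

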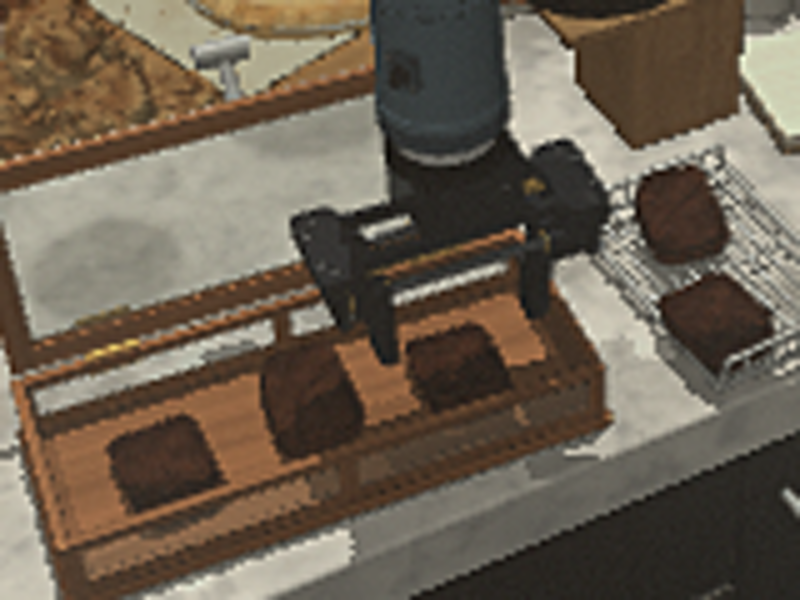

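```bash
python3 -m crank '[0,0,-0.03,0, 0,0,-0.045,0, 0,0,-0.045,0]'; python3 -m crank '[0,0,0,0,0,0,0,0,0,0,0,0,0,0,0,0,0,0,0,0]' 0.4 15; python3 -m crank '[0,0,0,0,0,0,0,0]'; python3 - <<'E'
from h import *
p,d=shot('scene','s10')
b=cv2.imread('pics/s10.png')
cv2.imwrite('pics/v10.png',cv2.resize(b[190:310,180:340],(800,600),interpolation=cv2.INTER_CUBIC))
E
```

```text
time_s: 15.22
tcp_pos: [464.5, 236.9, 2.3]
eef_rot: [-0.0, 0.729, 0.685, -0.0]
wrist_force: [0.0, -0.5, -0.2]
gripper_width: 87.9
time_s: 15.85
tcp_pos: [464.6, 237.0, 2.3]
eef_rot: [0.0, 0.729, 0.685, 0.0]
wrist_force: [0.7, -0.3, 5.2]
gripper_width: 55.7
time_s: 16.1
tcp_pos: [464.6, 237.0, 2.3]
eef_rot: [0.0, 0.729, 0.685, 0.0]
wrist_force: [-1.0, -0.7, 5.8]
gripper_width: 56.1
```

View pics/v10.png

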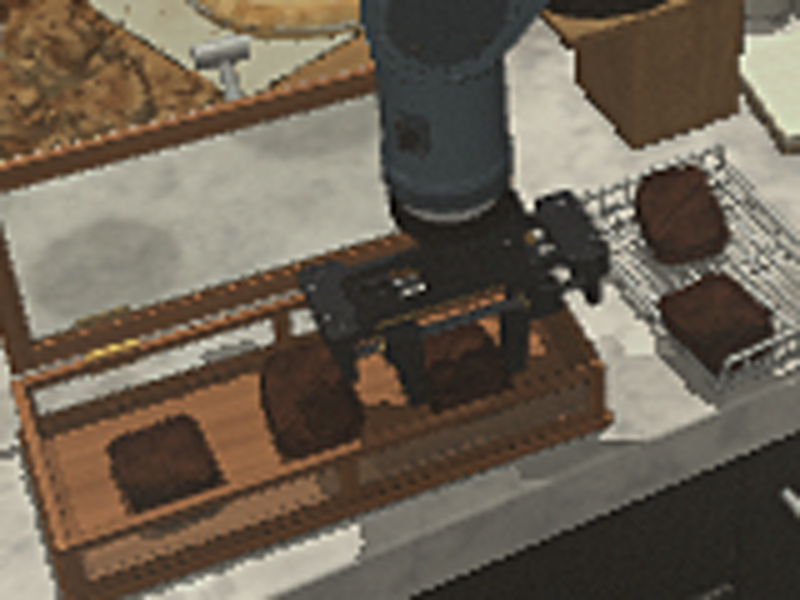

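```bash
python3 -m crank '[0,0,0.04,0, 0,0,0.09,0, 0,0,0.15,0, 0,0,0.215,0]' - 22; python3 - <<'E'
from h import *
p,d=shot('scene','s11')
b=cv2.imread('pics/s11.png')
cv2.imwrite('pics/v11.png',cv2.resize(b[150:310,150:350],(750,600),interpolation=cv2.INTER_CUBIC))
E
```

```text
time_s: 16.65
tcp_pos: [463.8, 236.4, 215.7]
eef_rot: [-0.0, 0.729, 0.685, -0.001]
wrist_force: [1.6, 0.2, -0.3]
gripper_width: 55.5
```

View pics/v11.png

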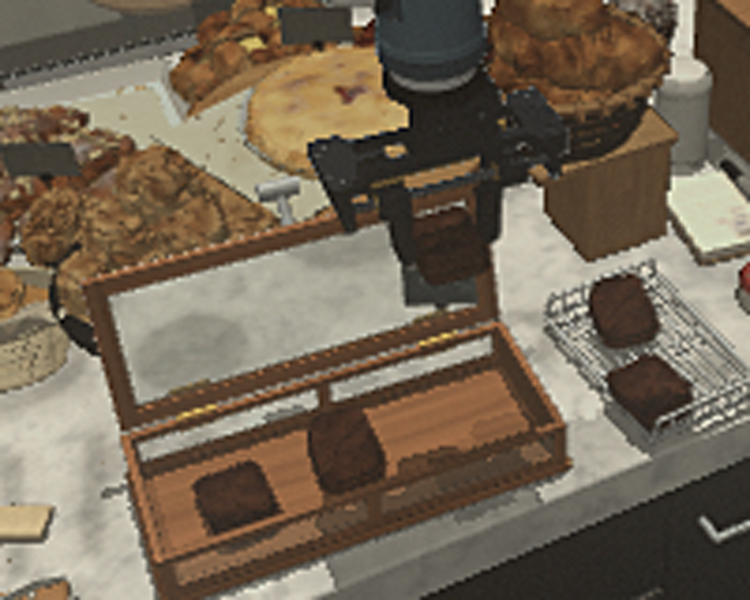

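```bash
python3 -m crank '[-0.008,-0.05,0,-5, -0.016,-0.10,0,-12, -0.022,-0.155,0,-20, -0.024,-0.21,0,-28, -0.024,-0.26,0,-36]'; python3 -m crank '[0.004,-0.055,0,-8, 0.008,-0.11,0,-17, 0.018,-0.165,0,-26, 0.028,-0.22,0,-35, 0.036,-0.263,0,-43.3]'; python3 - <<'E'
from h import *
print(ctrl.state())
E
```

```text
time_s: 17.32
tcp_pos: [439.6, -25.3, 214.2]
eef_rot: [0.0, 0.906, 0.423, -0.0]
wrist_force: [1.0, 0.6, -0.8]
gripper_width: 55.5
time_s: 17.95
tcp_pos: [475.8, -288.7, 213.9]
eef_rot: [-0.0, 0.998, 0.059, -0.0]
wrist_force: [1.0, -0.3, -0.0]
gripper_width: 55.8
{'time_s': 17.95, 'qpos': array([ 1.06589095,  0.50183276, -0.8039138 ,  1.75575812,  0.40862321,
        1.06038471,  0.23636048]), 'dq': array([ 0.01107212,  0.27487037,  0.43450257, -0.53681364, -0.00262591,
        0.16647929, -0.54636661]), 'joint_efforts': array([  1.17824771, -47.69905329,  -9.39212143, -21.59232795,
         0.11927543,  -0.07017628,   0.78213813]), 'tcp_pos': array([ 475.82773326, -288.65492327,  213.86586046]), 'eef_rot': array([-2.22936876e-06,  9.98276370e-01,  5.86862627e-02, -4.59432280e-04]), 'wrist_force': array([ 0.97674363, -0.31243435, -0.0323154 ]), 'torque': array([-0.03770373, -0.13272872,  0.03428867]), 'gripper_width': 55.76998517460581}
```

```bash
python3 -m crank '[0,0,-0.03,0.5, 0,0,-0.046,0.5, 0,0,-0.046,0.5]'; python3 - <<'E'
from h import *
shot('scene','s12');shot('top','t12')
b=cv2.imread('pics/s12.png');a=cv2.imread('pics/t12.png')
cv2.imwrite('pics/v12.png',np.hstack([cv2.resize(b[100:260,330:490],(400,400)),cv2.resize(a[140:270,360:510],(400,400))]))
E
```

```text
time_s: 18.32
tcp_pos: [475.5, -284.9, 167.3]
eef_rot: [-0.001, 0.998, 0.067, -0.001]
wrist_force: [0.3, 0.4, -0.7]
gripper_width: 55.3
```

View pics/v12.png

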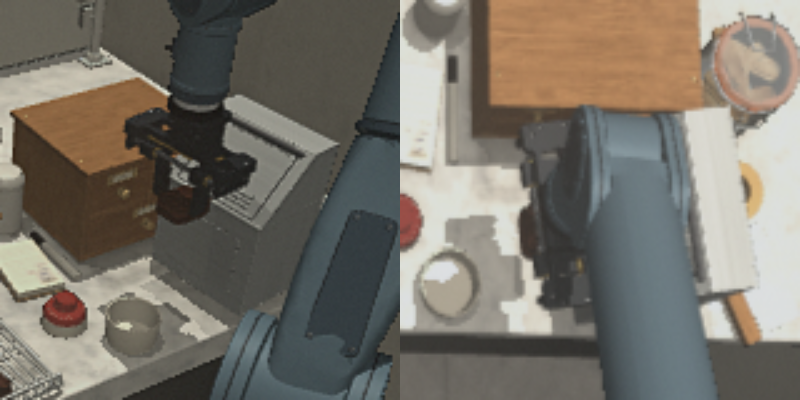

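```bash
python3 -m crank '[0.0038,-0.03,0,0, 0.0076,-0.06,0,0, 0.0102,-0.08,0,0, 0.0127,-0.099,0,0, 0.0127,-0.099,0,0]'; python3 - <<'E'
from h import *
shot('scene','s13');shot('top','t13')
b=cv2.imread('pics/s13.png');a=cv2.imread('pics/t13.png')
cv2.imwrite('pics/v13.png',np.hstack([cv2.resize(b[100:260,330:490],(400,400)),cv2.resize(a[140:270,360:510],(400,400))]))
E
```

```text
time_s: 19.05
tcp_pos: [489.0, -386.0, 168.4]
eef_rot: [0.0, 0.998, 0.066, -0.0]
wrist_force: [-1.7, 0.7, -1.6]
gripper_width: 55.2
```

View pics/v13.png

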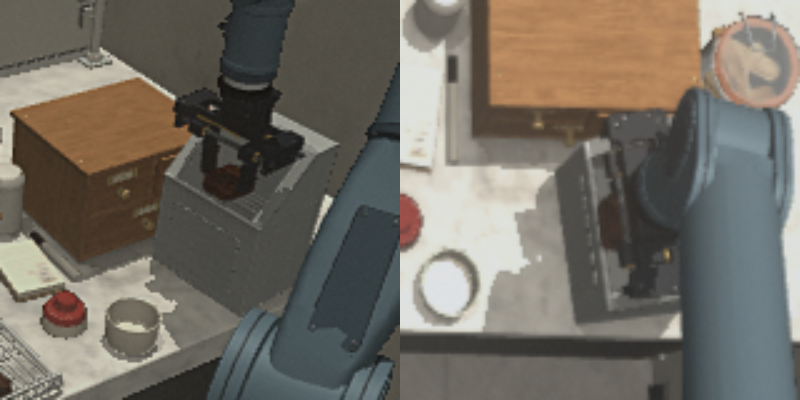

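```bash
python3 -m crank '[0.0015,-0.012,0,0, 0.0026,-0.021,0,0, 0.0036,-0.028,0.008,0, 0.0038,-0.03,0.009,0,0.0038,-0.03,0.009,0]'; python3 - <<'E'
from h import *
shot('scene','s14');shot('top','t14')
b=cv2.imread('pics/s14.png');a=cv2.imread('pics/t14.png')
cv2.imwrite('pics/v14.png',np.hstack([cv2.resize(b[130:210,380:460],(400,400)),cv2.resize(a[170:250,410:490],(400,400))]))
E
```

```text
time_s: 19.77
tcp_pos: [493.0, -415.7, 177.8]
eef_rot: [0.0, 0.998, 0.066, 0.0]
wrist_force: [-1.1, 2.4, -3.8]
gripper_width: 55.2
```

View pics/v14.png

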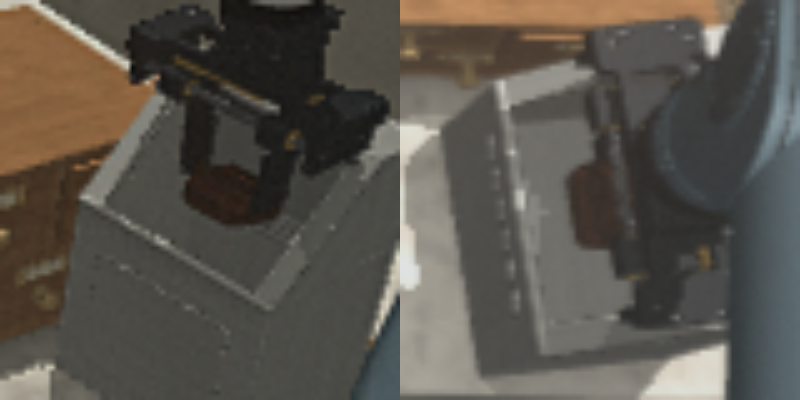

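```bash
python3 -m crank '[0,0,0,0, 0,0,0,0, 0,0,0,0, 0,0,0,0]' 0.9; python3 - <<'E'
from h import *
shot('scene','s15');shot('top','t15')
b=cv2.imread('pics/s15.png');a=cv2.imread('pics/t15.png')
cv2.imwrite('pics/v15.png',np.hstack([cv2.resize(b[130:210,380:460],(400,400)),cv2.resize(a[170:250,410:490],(400,400))]))
E
```

```text
time_s: 20.38
tcp_pos: [493.0, -415.3, 177.7]
eef_rot: [0.0, 0.998, 0.066, 0.0]
wrist_force: [0.2, 0.0, 0.7]
gripper_width: 79.0
```

View pics/v15.png

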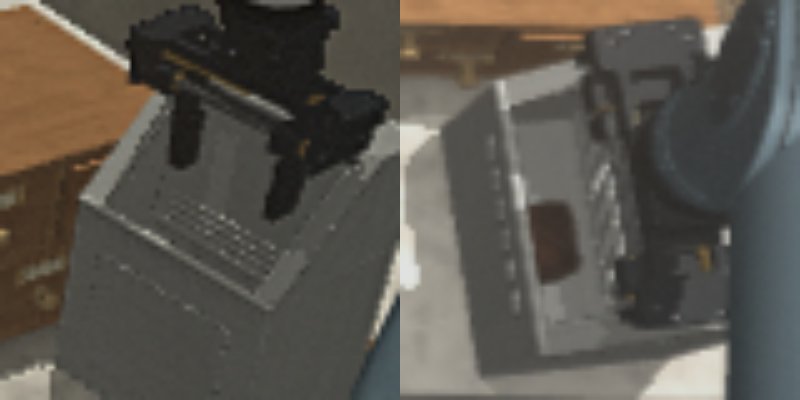

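```bash
python3 -m crank '[-0.006,0.045,0,0, -0.0127,0.10,0.005,0, -0.016,0.13,0.04,0, -0.016,0.16,0.05,4, -0.02,0.21,0.05,12]' 1; python3 -m crank '[-0.015,0.055,0,9, -0.025,0.11,0,18, -0.03,0.165,0,27, -0.03,0.22,0,36, -0.03,0.275,0,45]'; python3 - <<'E'
from h import *
print(ctrl.state()['tcp_pos'],ctrl.state()['qpos'])
shot('scene','s16');shot('top','t16')
b=cv2.imread('pics/s16.png');a=cv2.imread('pics/t16.png')
cv2.imwrite('pics/v16.png',np.hstack([cv2.resize(b[130:310,150:470],(400,225)),cv2.resize(a[150:270,340:500],(400,225))]))
z=np.load('pics/t16.npz'); brown2('top',z,425,550,175,490,44)
E
```

```text
time_s: 21.1
tcp_pos: [473.6, -205.3, 228.1]
eef_rot: [0.001, 0.985, 0.172, 0.001]
wrist_force: [1.1, 1.3, -0.6]
gripper_width: 87.8
time_s: 21.72
tcp_pos: [442.7, 71.3, 227.3]
eef_rot: [0.0, 0.844, 0.537, 0.0]
wrist_force: [0.5, 0.9, 0.2]
gripper_width: 88.3
[442.74178327  71.29852426 227.33551048] [ 0.71542067  0.39711624 -1.17604909  1.98853542  0.42859842  1.03515365
  0.47398656]
top 249 c [490.7 328.1] mean [489.4 329. ] size [51.4 66.6] long-axis deg 1.4 z [30.8 36.5 43.4] dxyz [489. 331.]
top 141 c [474.7 427.8] mean [468.3 420.6] size [54.5 62.6] long-axis deg 4.0 z [29.2 36.1 44. ] dxyz [466. 417.]
```

View pics/v16.png

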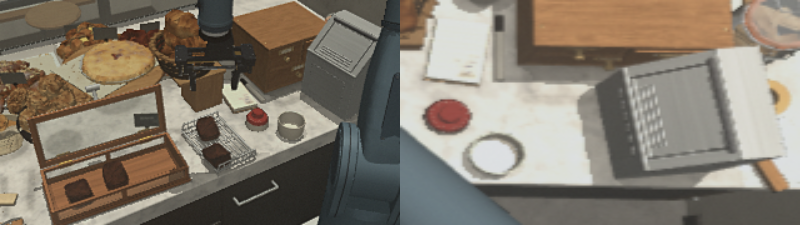

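```bash
python3 -m crank '[0.01,0.055,0,5, 0.02,0.11,0,10, 0.03,0.165,0,15, 0.038,0.22,-0.02,21.7, 0.041,0.257,-0.06,21.7]'; python3 -m crank '[0,0,-0.05,0, 0,0,-0.1,0, 0,0,-0.15,0, 0,0,-0.165,0,  0,0,-0.165,0]'; python3 -m crank '[0,0,0,0,0,0,0,0,0,0,0,0,0,0,0,0,0,0,0,0]' 0.4 22; python3 -m crank '[0,0,0,0]'; python3 - <<'E'
from h import *
p,d=shot('scene','s17')
b=cv2.imread('pics/s17.png')
cv2.imwrite('pics/v17.png',cv2.resize(b[190:310,180:340],(800,600),interpolation=cv2.INTER_CUBIC))
E
```

```text
time_s: 22.45
tcp_pos: [485.0, 329.8, 167.2]
eef_rot: [-0.0, 0.729, 0.685, 0.002]
wrist_force: [1.0, -0.6, 0.7]
gripper_width: 88.4
time_s: 23.08
tcp_pos: [483.8, 326.7, 2.4]
eef_rot: [-0.0, 0.729, 0.684, -0.0]
wrist_force: [0.5, -0.1, -0.2]
gripper_width: 88.3
time_s: 23.7
tcp_pos: [484.4, 328.0, 3.6]
eef_rot: [-0.0, 0.729, 0.684, 0.001]
wrist_force: [-0.4, 1.8, 5.9]
gripper_width: 53.9
time_s: 23.82
tcp_pos: [484.4, 327.9, 3.6]
eef_rot: [-0.0, 0.729, 0.684, 0.001]
wrist_force: [0.5, 1.2, 5.4]
gripper_width: 53.6
```

View pics/v17.png

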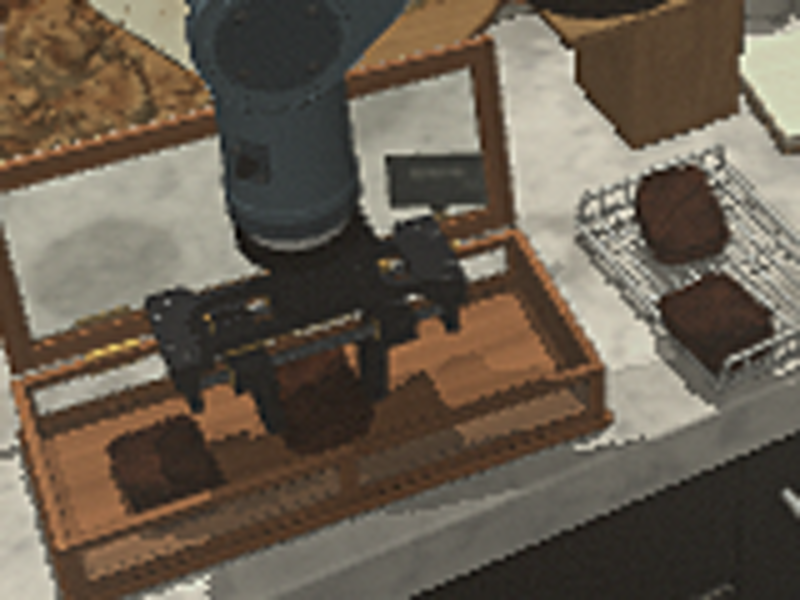

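```bash
python3 -m crank '[0,0,0.04,0, 0,0,0.09,0, 0,0,0.15,0, 0,0,0.213,0]'; python3 -m crank '[-0.01,-0.055,0,-4, -0.02,-0.11,0,-9, -0.03,-0.165,0,-15, -0.038,-0.22,0,-21, -0.044,-0.28,0,-28]' ; python3 -m crank '[0,-0.055,0,-8, 0.005,-0.11,0,-16, 0.015,-0.165,0,-24, 0.025,-0.22,0,-32, 0.03,-0.27,0,-41]'; python3 - <<'E'
from h import *
print(ctrl.state()['tcp_pos'],ctrl.state()['qpos'])
shot('scene','s18')
b=cv2.imread('pics/s18.png')
cv2.imwrite('pics/v18.png',cv2.resize(b[100:310,160:490],(800,510)))
E
```

```text
time_s: 24.38
tcp_pos: [483.4, 325.8, 216.2]
eef_rot: [0.0, 0.73, 0.684, -0.001]
wrist_force: [0.7, -0.2, -0.0]
gripper_width: 53.3
time_s: 25.0
tcp_pos: [438.9, 44.8, 214.8]
eef_rot: [0.0, 0.874, 0.486, -0.001]
wrist_force: [0.7, -0.3, -1.8]
gripper_width: 53.7
time_s: 25.62
tcp_pos: [469.3, -225.4, 214.8]
eef_rot: [0.0, 0.989, 0.148, -0.001]
wrist_force: [0.2, 0.2, 0.6]
gripper_width: 53.7
[ 469.27482387 -225.41075222  214.7531728 ] [ 1.03981478  0.4537304  -0.86980719  1.8416235   0.40107683  1.03331523
  0.30499239]
```

View pics/v18.png

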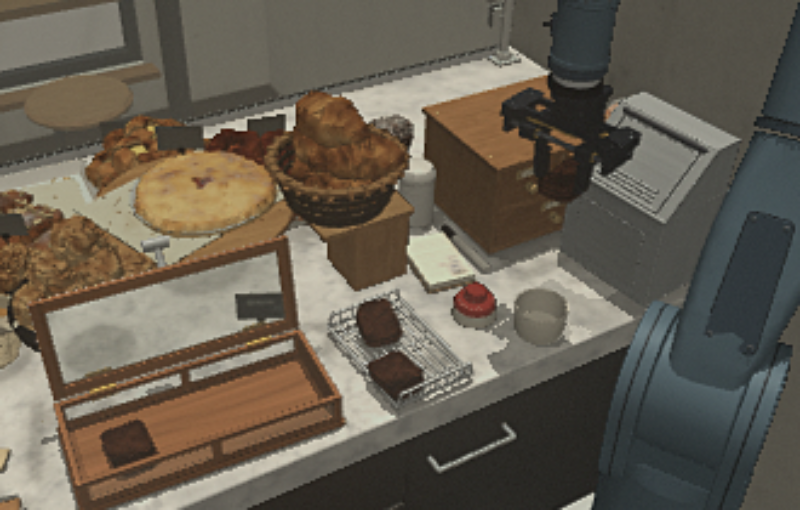

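```bash
python3 -m crank '[0.003,-0.03,-0.02,-5, 0.0065,-0.061,-0.047,-9.5, 0.0065,-0.061,-0.047,-9.5, 0.0065,-0.061,-0.047,-9.5]'; python3 -c "
from cell import ctrl
print(ctrl.state()['tcp_pos'])"
```

```text
time_s: 26.18
tcp_pos: [476.4, -282.9, 168.3]
eef_rot: [-0.0, 0.998, 0.069, -0.0]
wrist_force: [0.2, 0.3, -0.2]
gripper_width: 53.5
[ 476.41385891 -282.90297549  168.25454591]
```

```bash
python3 -m crank '[0.0045,-0.035,0,0, 0.0085,-0.068,0,0, 0.0115,-0.09,0,0, 0.014,-0.108,0,0, 0.0155,-0.121,0,0]'; python3 -m crank '[0.0012,-0.0105,0.009,0,0.0012,-0.0105,0.009,0,0.0012,-0.0105,0.009,0]'; python3 - <<'E'
from h import *
shot('top','t19')
a=cv2.imread('pics/t19.png')
cv2.imwrite('pics/v19.png',cv2.resize(a[170:250,410:490],(400,400)))
E
```

```text
time_s: 26.8
tcp_pos: [492.7, -403.6, 168.1]
eef_rot: [-0.001, 0.998, 0.069, 0.0]
wrist_force: [0.6, 7.1, -4.9]
gripper_width: 53.5
time_s: 27.18
tcp_pos: [493.7, -415.0, 177.1]
eef_rot: [0.0, 0.998, 0.069, 0.0]
wrist_force: [2.4, 2.7, -2.7]
gripper_width: 53.2
```

View pics/v19.png

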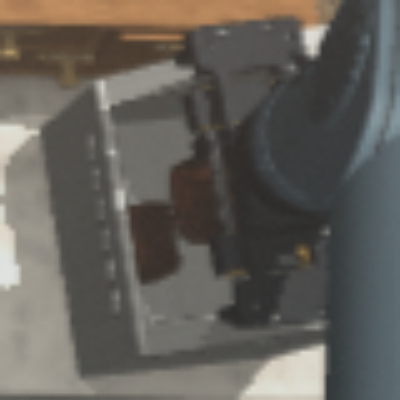

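```bash
python3 -m crank '[0,0,0,0, 0,0,0,0, 0,0,0,0, 0,0,0,0]' 0.9; python3 - <<'E'
from h import *
shot('top','t20')
a=cv2.imread('pics/t20.png')
cv2.imwrite('pics/v20.png',cv2.resize(a[170:250,410:490],(400,400)))
E
```

```text
time_s: 27.72
tcp_pos: [493.0, -416.0, 177.1]
eef_rot: [0.0, 0.998, 0.068, -0.0]
wrist_force: [-0.1, -0.3, -0.2]
gripper_width: 79.2
```

View pics/v20.png

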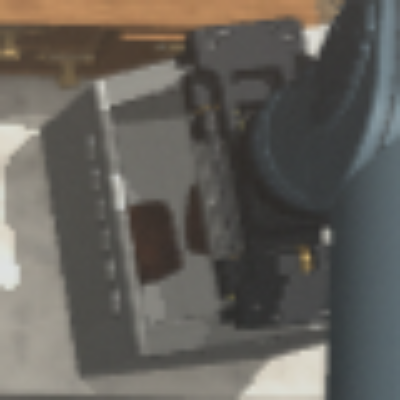

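```bash
python3 -m crank '[-0.006,0.045,0,0, -0.0127,0.10,0.005,0, -0.016,0.13,0.04,0, -0.016,0.16,0.05,4, -0.02,0.21,0.05,12]' 1; python3 -m crank '[-0.015,0.055,0,9, -0.025,0.11,0,18, -0.03,0.165,0,27, -0.03,0.22,0,36, -0.03,0.275,0,45]'; python3 - <<'E'
from h import *
print(ctrl.state()['tcp_pos'],ctrl.state()['qpos'])
shot('scene','s21');shot('top','t21')
b=cv2.imread('pics/s21.png');a=cv2.imread('pics/t21.png')
cv2.imwrite('pics/v21.png',np.hstack([cv2.resize(b[130:310,150:470],(400,225)),cv2.resize(a[150:270,340:500],(400,225))]))
z=np.load('pics/t21.npz'); brown2('top',z,425,550,175,490,44)
E
```

```text
time_s: 28.4
tcp_pos: [473.8, -205.9, 227.6]
eef_rot: [0.001, 0.985, 0.174, 0.001]
wrist_force: [0.6, 0.6, -0.3]
gripper_width: 88.1
time_s: 29.02
tcp_pos: [443.0, 70.8, 226.9]
eef_rot: [0.0, 0.843, 0.539, 0.0]
wrist_force: [1.1, -0.6, -0.7]
gripper_width: 88.2
[442.97540072  70.80039142 226.85914364] [ 0.71272471  0.39563106 -1.17068522  1.98894017  0.4266473   1.03297886
  0.48057737]
top 89 c [479.2 411.7] mean [478.3 408.9] size [21.9 63.2] long-axis deg 4.0 z [29.4 35.9 41. ] dxyz [478. 411.]
```

View pics/v21.png

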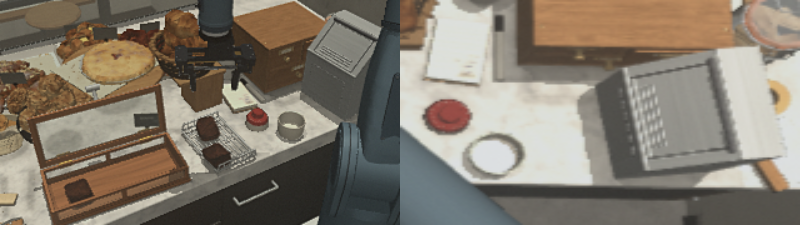

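```bash
python3 -m crank '[0.006,0.06,0,5, 0.012,0.12,0,10, 0.018,0.18,0,15, 0.024,0.24,0,21.5, 0.028,0.3,0,21.5]'; python3 -m crank '[0.003,0.04,-0.04,0, 0.003,0.057,-0.1,0, 0.003,0.057,-0.14,0, 0.003,0.057,-0.14,0]'; python3 - <<'E'
from h import *
print(ctrl.state()['tcp_pos'],ctrl.state()['qpos'])
p,d=shot('scene','s22')
b=cv2.imread('pics/s22.png')
cv2.imwrite('pics/v22.png',cv2.resize(b[190:310,160:320],(800,600),interpolation=cv2.INTER_CUBIC))
E
```

```text
time_s: 29.75
tcp_pos: [471.9, 370.4, 226.0]
eef_rot: [0.0, 0.729, 0.684, -0.0]
wrist_force: [1.6, 0.8, 0.3]
gripper_width: 88.2
time_s: 30.25
tcp_pos: [472.9, 424.0, 83.5]
eef_rot: [0.0, 0.729, 0.684, -0.003]
wrist_force: [0.7, -0.9, 0.7]
gripper_width: 88.2
[472.86434187 424.01325042  83.45719178] [-0.20247378  0.88544755 -0.93395723  1.62427057  0.79373051  1.06010477
  0.13052721]
```

View pics/v22.png

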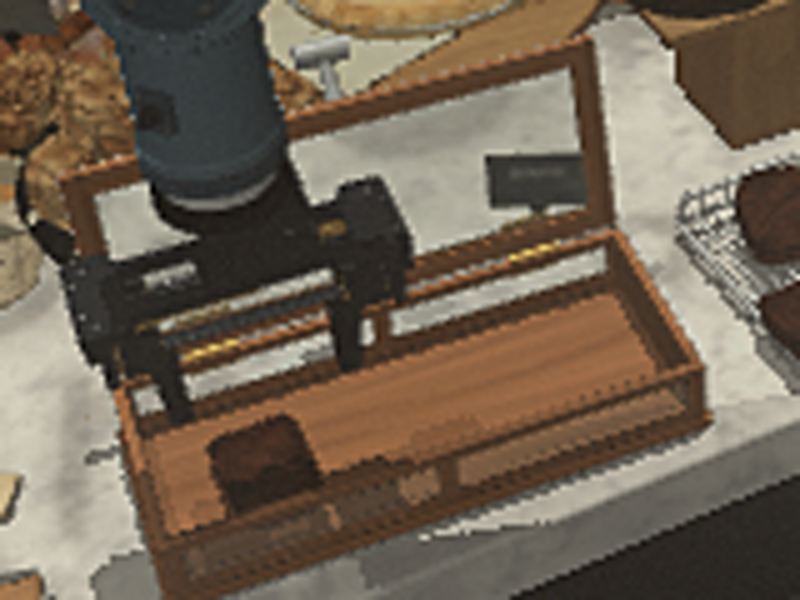

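```bash
python3 -m crank '[0,0,-0.05,0, 0,0,-0.084,0, 0,0,-0.084,0]'; python3 -m crank '[0,0,0,0,0,0,0,0,0,0,0,0,0,0,0,0,0,0,0,0]' 0.4 22; python3 -m crank '[0,0,0,0]';  python3 -m crank '[0,0,0.04,0, 0,0,0.09,0, 0,0,0.15,0, 0,0,0.213,0]'; python3 - <<'E'
from h import *
print(ctrl.state()['tcp_pos'],ctrl.state()['qpos'])
p,d=shot('scene','s23')
b=cv2.imread('pics/s23.png')
cv2.imwrite('pics/v23.png',cv2.resize(b[150:310,150:350],(750,600),interpolation=cv2.INTER_CUBIC))
E
```

```text
time_s: 30.68
tcp_pos: [474.4, 425.5, 3.1]
eef_rot: [0.0, 0.73, 0.684, -0.001]
wrist_force: [-0.2, -0.6, 0.5]
gripper_width: 88.3
time_s: 31.3
tcp_pos: [474.6, 427.4, 4.3]
eef_rot: [-0.0, 0.73, 0.684, 0.001]
wrist_force: [-0.3, -0.2, 6.7]
gripper_width: 55.5
time_s: 31.42
tcp_pos: [474.7, 427.4, 4.4]
eef_rot: [-0.0, 0.73, 0.684, 0.001]
wrist_force: [-1.0, -0.2, 6.5]
gripper_width: 55.4
time_s: 31.92
tcp_pos: [473.7, 425.5, 216.9]
eef_rot: [0.0, 0.729, 0.684, -0.001]
wrist_force: [0.5, -0.1, -0.6]
gripper_width: 55.4
[473.73225579 425.54778685 216.90496461] [-0.15257401  0.74249739 -1.03766702  1.53043299  0.65978413  1.253353
  0.21978167]
```

View pics/v23.png

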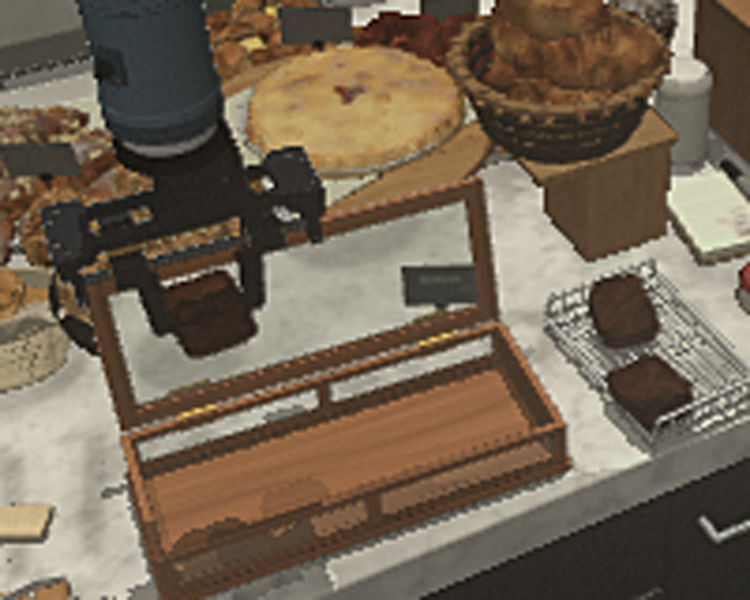

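```bash
python3 -m crank '[-0.006,-0.05,0,0, -0.012,-0.11,0,0, -0.018,-0.17,0,-4, -0.024,-0.23,0,-10, -0.03,-0.29,0,-18]'; python3 -m crank '[-0.004,-0.055,0,-7, -0.004,-0.11,0,-15, -0.002,-0.165,0,-23, 0.005,-0.22,0,-31, 0.015,-0.275,0,-40]'; python3 -m crank '[0.01,-0.045,0,-10, 0.017,-0.085,-0.02,-20, 0.017,-0.085,-0.047,-21, 0.017,-0.085,-0.047,-21]';python3 - <<'E'
from h import *
print(ctrl.state()['tcp_pos'],ctrl.state()['qpos'])
shot('scene','s24')
b=cv2.imread('pics/s24.png')
cv2.imwrite('pics/v24.png',cv2.resize(b[100:310,160:490],(800,510)))
E
```

```text
time_s: 32.6
tcp_pos: [443.4, 134.0, 215.1]
eef_rot: [0.0, 0.829, 0.56, -0.0]
wrist_force: [0.5, -0.3, -0.8]
gripper_width: 55.5
time_s: 33.22
tcp_pos: [458.5, -140.7, 215.4]
eef_rot: [0.0, 0.97, 0.242, -0.0]
wrist_force: [0.1, 0.1, -0.6]
gripper_width: 55.6
time_s: 33.72
tcp_pos: [474.2, -223.1, 166.8]
eef_rot: [-0.001, 0.998, 0.064, -0.002]
wrist_force: [-0.7, 0.3, -0.5]
gripper_width: 55.4
[ 474.2300059  -223.08828527  166.76785683] [ 0.96268694  0.50937229 -0.78735012  1.87635067  0.43992735  0.94278882
  0.09949902]
```

View pics/v24.png

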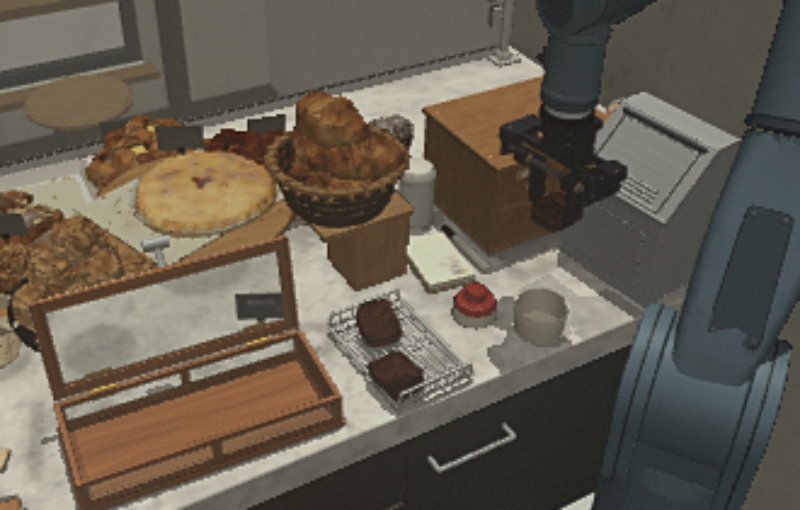

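```bash
python3 -m crank '[0.002,-0.05,0,0, 0.004,-0.09,0,0, 0.008,-0.12,0,0, 0.012,-0.145,0,0, 0.015,-0.165,0,0]'; python3 -m crank '[0.0025,-0.016,0,0, 0.004,-0.0265,0.009,0, 0.004,-0.0265,0.009,0, 0.004,-0.0265,0.009,0]'; python3 - <<'E'
from h import *
shot('top','t25')
a=cv2.imread('pics/t25.png')
cv2.imwrite('pics/v25.png',cv2.resize(a[170:250,410:490],(400,400)))
E
```

```text
time_s: 34.4
tcp_pos: [491.8, -386.7, 169.5]
eef_rot: [-0.002, 0.998, 0.065, 0.0]
wrist_force: [-0.4, 6.1, -2.5]
gripper_width: 55.2
time_s: 34.9
tcp_pos: [495.6, -414.9, 178.1]
eef_rot: [0.0, 0.998, 0.064, 0.001]
wrist_force: [2.1, 2.5, -1.3]
gripper_width: 54.3
```

View pics/v25.png

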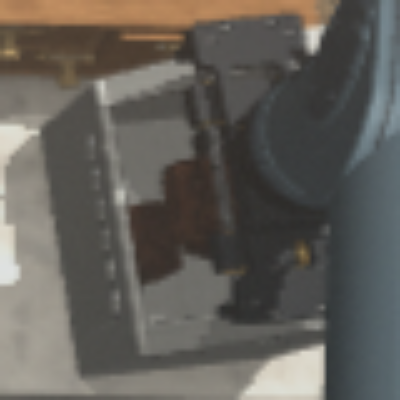

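```bash
python3 -m crank '[0,0,0,0, 0,0,0,0, 0,0,0,0, 0,0,0,0]' 0.9;  python3 - <<'E'
from h import *
shot('top','t26')
a=cv2.imread('pics/t26.png')
cv2.imwrite('pics/v26.png',cv2.resize(a[170:250,410:490],(400,400)))
E
python3 -m crank '[-0.006,0.045,0,0, -0.0127,0.10,0.005,0, -0.016,0.13,0.04,0, -0.016,0.16,0.05,4, -0.02,0.21,0.05,12]' 1; python3 -m crank '[-0.015,0.055,0,9, -0.025,0.11,0,18, -0.03,0.165,0,27, -0.03,0.165,0,36, -0.03,0.165,0,45]'; python3 - <<'E'
from h import *
print(ctrl.state()['tcp_pos'],ctrl.state()['qpos'])
shot('scene','s27');shot('top','t27')
b=cv2.imread('pics/s27.png');a=cv2.imread('pics/t27.png')
cv2.imwrite('pics/v27.png',np.hstack([cv2.resize(b[100:310,160:490],(400,300)),cv2.resize(a[150:270,340:500],(400,300))]))
E
```

```text
time_s: 35.45
tcp_pos: [495.0, -415.3, 177.6]
eef_rot: [0.0, 0.998, 0.064, -0.0]
wrist_force: [-0.5, -0.6, -0.4]
gripper_width: 79.3
time_s: 36.12
tcp_pos: [475.8, -205.3, 228.1]
eef_rot: [0.001, 0.986, 0.169, 0.001]
wrist_force: [0.7, 0.9, 0.2]
gripper_width: 88.5
time_s: 36.75
tcp_pos: [445.0, -39.4, 227.3]
eef_rot: [0.0, 0.844, 0.536, 0.0]
wrist_force: [-0.1, -0.0, -0.3]
gripper_width: 88.2
[445.01188304 -39.37180876 227.29001118] [ 0.95798776  0.38678241 -1.16414923  1.99238453  0.41652319  1.02951855
  0.72981525]
```

View pics/v26.png

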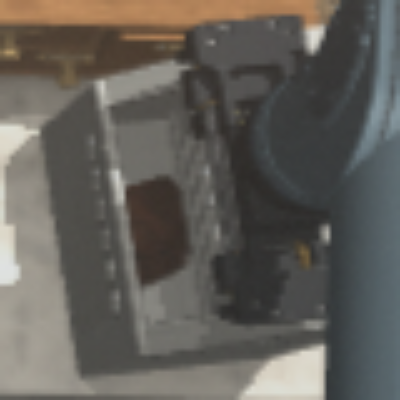

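View pics/v27.png

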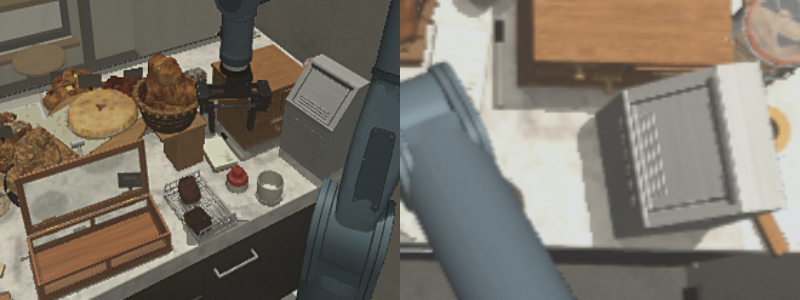

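```bash
python3 -m crank '[0.02,-0.06,0,0, 0.02,-0.12,0,0, 0.02,-0.16,0,0]'; python3 - <<'E'
from h import *
shot('scene','s28');shot('top','t28')
b=cv2.imread('pics/s28.png');a=cv2.imread('pics/t28.png')
cv2.imwrite('pics/v28.png',np.hstack([cv2.resize(b[210:280,280:370],(400,311)),cv2.resize(a[180:250,280:370],(400,311))]))
for n,c in(('t28','top'),('s28','scene')):
    z=np.load(f'pics/{n}.npz'); brown2(c,z,370,610,-60,110,50)
E
```

```text
time_s: 37.22
tcp_pos: [464.8, -203.3, 227.0]
eef_rot: [-0.0, 0.848, 0.53, -0.0]
wrist_force: [1.1, 0.4, -0.2]
gripper_width: 88.1
top 262 c [523.3  35. ] mean [522.2  35.2] size [52.8 73.8] long-axis deg -5.1 z [35.9 44.6 50.7] dxyz [523.  35.]
top 253 c [424.8  61.7] mean [424.1  63.7] size [54.  68.9] long-axis deg 1.8 z [34.7 42.2 50.9] dxyz [424.  65.]
scene 260 c [518.5  43.2] mean [517.2  43. ] size [61.  94.2] long-axis deg -9.4 z [32.3 42.9 49.6] dxyz [524.  39.]
scene 269 c [413.8  72.8] mean [413.2  74. ] size [61.6 72.4] long-axis deg 6.4 z [33.1 39.9 47.7] dxyz [421.  69.]
```

View pics/v28.png

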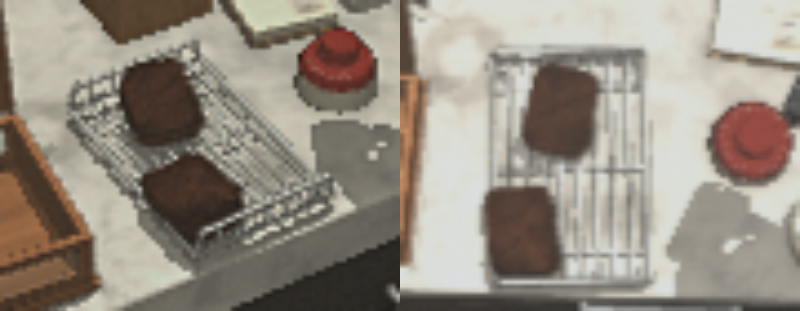

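```bash
python3 -m crank '[-0.008,0.055,0,6, -0.016,0.11,0,13, -0.025,0.165,0,20, -0.033,0.22,0,27.5, -0.041,0.266,-0.03,27.5]'; python3 -m crank '[0,0,-0.06,0, 0,0,-0.11,0, 0,0,-0.14,0, 0,0,-0.14,0]';  python3 - <<'E'
from h import *
print(ctrl.state()['tcp_pos'],ctrl.state()['qpos'])
p,d=shot('scene','s29')
b=cv2.imread('pics/s29.png')
cv2.imwrite('pics/v29.png',cv2.resize(b[170:290,260:420],(800,600),interpolation=cv2.INTER_CUBIC))
E
```

```text
time_s: 37.95
tcp_pos: [425.0, 68.5, 198.5]
eef_rot: [0.002, 0.696, 0.718, 0.002]
wrist_force: [0.8, -0.6, -0.9]
gripper_width: 88.1
time_s: 38.45
tcp_pos: [422.2, 66.5, 56.2]
eef_rot: [-0.001, 0.696, 0.718, -0.001]
wrist_force: [0.1, 1.0, -0.8]
gripper_width: 88.0
[422.21276926  66.46415208  56.22406726] [ 0.47229535  0.63280148 -0.90120731  2.16996706  0.78550636  0.71283945
  0.63045905]
```

View pics/v29.png

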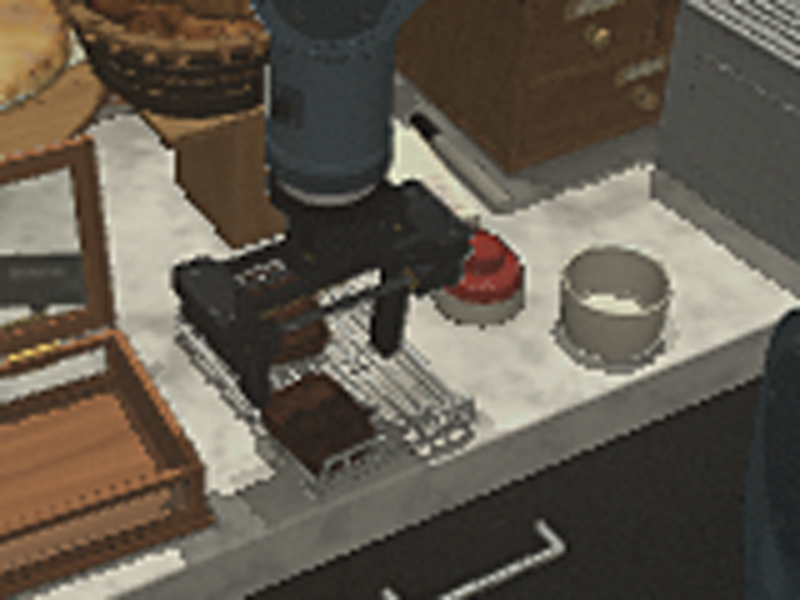

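```bash
python3 -m crank '[0.001,-0.002,-0.03,0, 0.001,-0.002,-0.05,0, 0.001,-0.002,-0.05,0]'; python3 -m crank '[0,0,0,0,0,0,0,0,0,0,0,0,0,0,0,0,0,0,0,0]' 0.4 22; python3 -m crank '[0,0,0,0]';  python3 -m crank '[0,0,0.04,0, 0,0,0.09,0, 0,0,0.14,0]'; python3 - <<'E'
from h import *
print(ctrl.state()['tcp_pos'],ctrl.state()['qpos'])
p,d=shot('scene','s30')
b=cv2.imread('pics/s30.png')
cv2.imwrite('pics/v30.png',cv2.resize(b[170:290,260:420],(800,600),interpolation=cv2.INTER_CUBIC))
E
```

```text
time_s: 38.88
tcp_pos: [425.4, 64.1, 8.2]
eef_rot: [0.0, 0.696, 0.718, 0.0]
wrist_force: [0.4, -0.4, 0.4]
gripper_width: 88.0
time_s: 39.5
tcp_pos: [425.5, 64.0, 8.0]
eef_rot: [0.0, 0.696, 0.718, 0.0]
wrist_force: [-1.1, -0.5, 6.9]
gripper_width: 56.6
time_s: 39.62
tcp_pos: [425.5, 64.0, 8.0]
eef_rot: [0.0, 0.696, 0.718, 0.0]
wrist_force: [-0.4, -1.3, 6.9]
gripper_width: 56.7
time_s: 40.0
tcp_pos: [424.5, 63.8, 148.8]
eef_rot: [-0.0, 0.696, 0.718, -0.0]
wrist_force: [0.5, -0.5, -0.6]
gripper_width: 56.2
[424.47532359  63.82368109 148.76186803] [ 0.63718493  0.48423467 -1.08188039  2.10956364  0.56448625  0.87487468
  0.8242643 ]
```

View pics/v30.png

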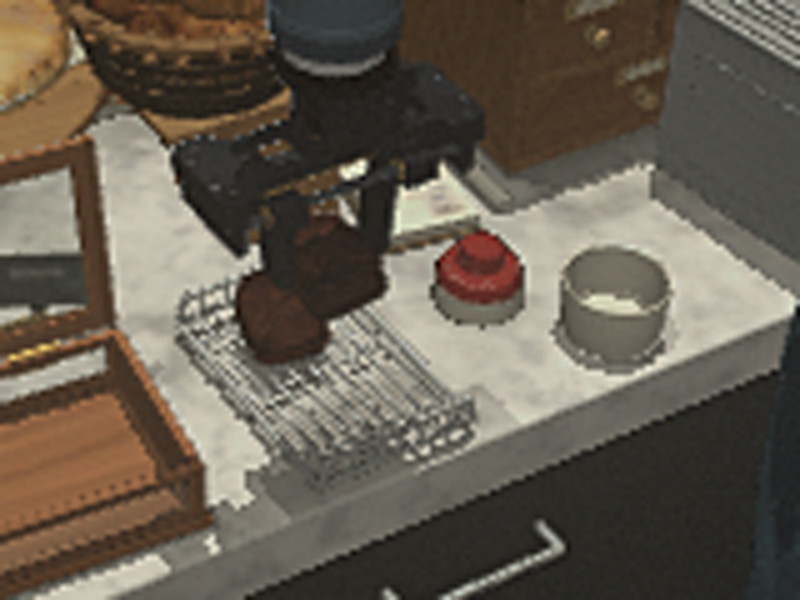

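```bash
python3 -m crank '[0.01,0.055,0.02,-2, 0.02,0.11,0.02,-5, 0.032,0.165,0.02,-5, 0.044,0.22,0.02,-5, 0.056,0.28,0.02,-5]'; python3 -m crank '[0.01,0.05,-0.03,0, 0.011,0.058,-0.08,0, 0.011,0.058,-0.12,0, 0.011,0.058,-0.12,0]'; python3 - <<'E'
from h import *
print(ctrl.state()['tcp_pos'],ctrl.state()['qpos'])
p,d=shot('scene','s31')
b=cv2.imread('pics/s31.png')
cv2.imwrite('pics/v31.png',cv2.resize(b[190:310,160:320],(800,600),interpolation=cv2.INTER_CUBIC))
E
```

```text
time_s: 40.67
tcp_pos: [481.5, 344.9, 167.0]
eef_rot: [0.0, 0.727, 0.687, -0.001]
wrist_force: [1.0, 0.8, -0.4]
gripper_width: 56.4
time_s: 41.18
tcp_pos: [490.1, 399.8, 44.3]
eef_rot: [0.0, 0.726, 0.687, -0.003]
wrist_force: [-0.8, -0.2, -0.5]
gripper_width: 56.3
[490.11450218 399.80200543  44.29985202] [-0.21575222  0.89257766 -0.81992284  1.64695851  0.76746041  0.96082852
  0.19868903]
```

View pics/v31.png

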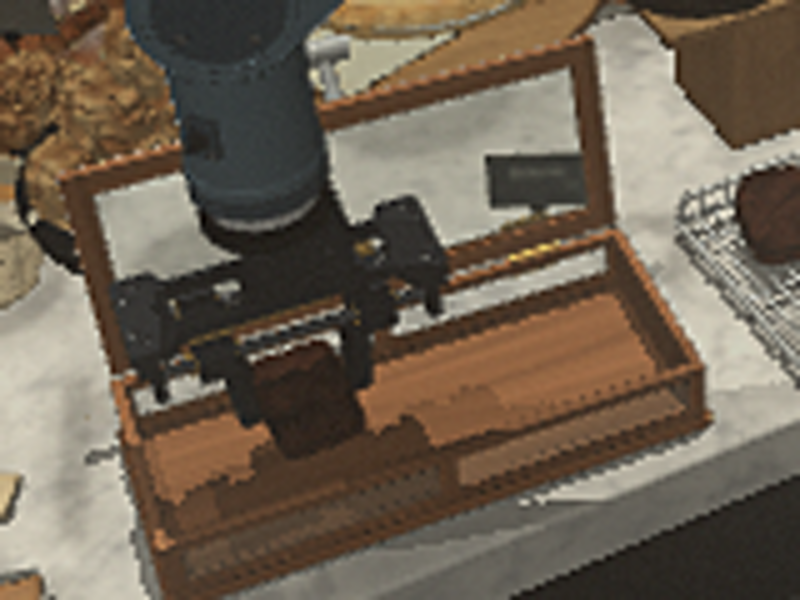

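Lower to reported z ≈ 0.

```bash
python3 -m crank '[0,0,-0.02,0, 0,0,-0.038,0, 0,0,-0.043,0, 0,0,-0.043,0]'
```

```text
time_s: 41.72
tcp_pos: [492.0, 401.8, 4.3]
eef_rot: [-0.0, 0.727, 0.687, -0.0]
wrist_force: [-0.3, -0.3, -0.3]
gripper_width: 56.5
```

```bash
python3 -m crank '[0,0,-0.004,0, 0,0,-0.004,0]';python3 -m crank '[0,0,0,0,0,0,0,0,0,0,0,0]' 0.85; python3 -m crank '[0,0,0.04,0, 0,0,0.09,0, 0,0,0.15,0, 0,0,0.2,0]' 1;python3 - <<'E'
from h import *
print(ctrl.state()['tcp_pos'],ctrl.state()['qpos'])
p,d=shot('scene','s32')
b=cv2.imread('pics/s32.png')
cv2.imwrite('pics/v32.png',cv2.resize(b[190:310,160:320],(800,600),interpolation=cv2.INTER_CUBIC))
E
```

```text
time_s: 41.98
tcp_pos: [493.3, 402.3, 1.3]
eef_rot: [0.0, 0.727, 0.687, 0.001]
wrist_force: [2.6, -0.2, 3.7]
gripper_width: 56.5
time_s: 42.35
tcp_pos: [491.7, 401.8, 0.3]
eef_rot: [-0.0, 0.726, 0.687, -0.0]
wrist_force: [0.1, -0.1, -0.2]
gripper_width: 75.3
time_s: 42.85
tcp_pos: [491.9, 402.1, 202.8]
eef_rot: [-0.0, 0.726, 0.687, 0.0]
wrist_force: [-0.2, 0.4, 0.2]
gripper_width: 88.2
[491.87980241 402.07823532 202.76524926] [-0.14706686  0.71387861 -0.94634891  1.55282353  0.60865202  1.19193152
  0.30747432]
```

View pics/v32.png

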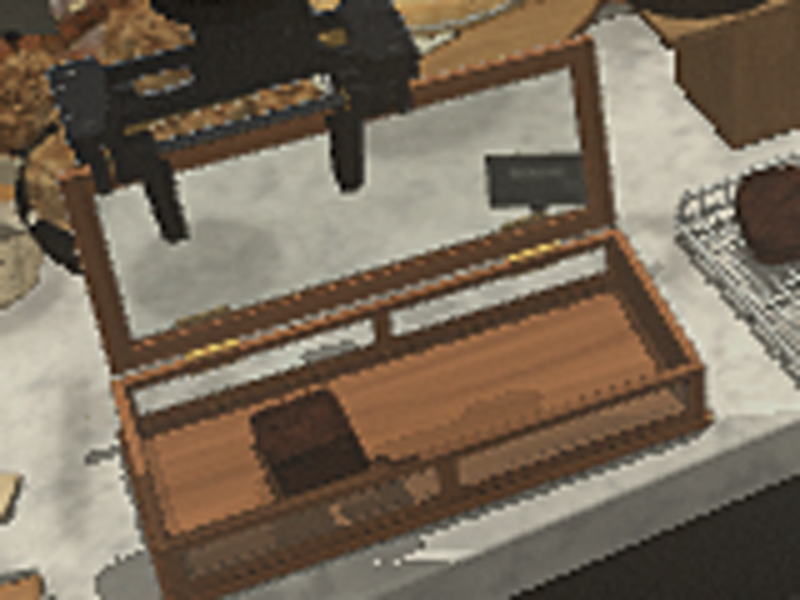

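```bash
python3 -m crank '[0.004,-0.06,0,0, 0.008,-0.12,0,0, 0.012,-0.18,0,0, 0.016,-0.24,0,-1, 0.018,-0.3,0,-2]'; python3 -m crank '[0.002,-0.04,-0.03,0, 0.002,-0.066,-0.08,0, 0.002,-0.066,-0.13,0,0.002,-0.066,-0.14,0]';python3 - <<'E'
from h import *
print(ctrl.state()['tcp_pos'],ctrl.state()['qpos'])
z=np.load('pics/s32.npz');brown2('scene',z,370,610,-60,110,50)
p,d=shot('scene','s33')
b=cv2.imread('pics/s33.png')
cv2.imwrite('pics/v33.png',cv2.resize(b[170:290,260:420],(800,600),interpolation=cv2.INTER_CUBIC))
E
```

```text
time_s: 43.52
tcp_pos: [509.9, 99.8, 200.3]
eef_rot: [0.0, 0.739, 0.674, -0.0]
wrist_force: [0.7, -0.3, 0.6]
gripper_width: 87.8
time_s: 44.02
tcp_pos: [509.7, 35.5, 58.1]
eef_rot: [-0.002, 0.738, 0.674, -0.002]
wrist_force: [-0.5, 0.5, 0.9]
gripper_width: 88.1
[509.68760506  35.48946524  58.05935921] [ 0.48768806  0.71867368 -0.84898778  1.96677655  0.74859517  0.81072256
  0.68841678]
scene 258 c [518.3  42.4] mean [516.3  43. ] size [59.5 94.3] long-axis deg -10.0 z [33.6 42.5 49.2] dxyz [523.  39.]
```

View pics/v33.png

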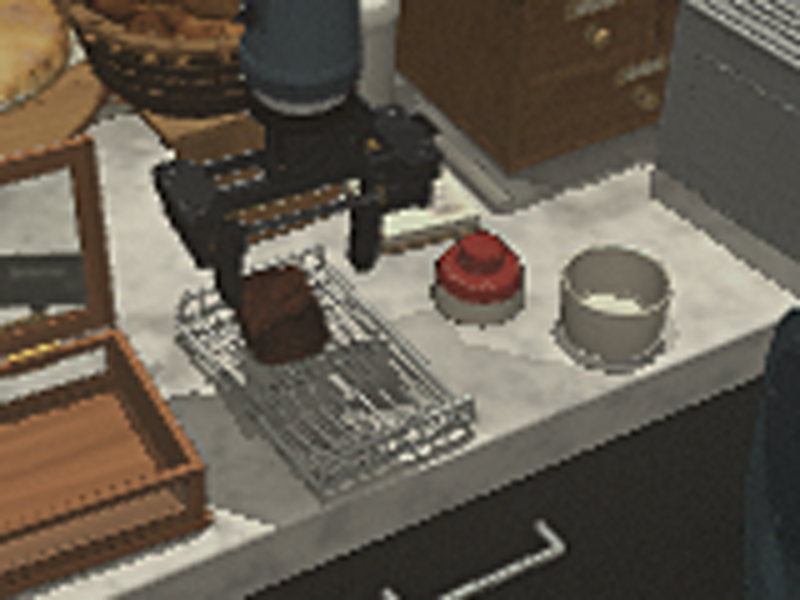

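```bash
python3 -m crank '[0.001,0.001,-0.03,0, 0.001,0.001,-0.05,0, 0.001,0.001,-0.05,0]'; python3 -m crank '[0,0,0,0,0,0,0,0,0,0,0,0,0,0,0,0,0,0,0,0]' 0.4 22; python3 -m crank '[0,0,0,0]';  python3 -m crank '[0,0,0.04,0, 0,0,0.09,0, 0,0,0.14,0]'; python3 - <<'E'
from h import *
print(ctrl.state()['tcp_pos'],ctrl.state()['qpos'])
p,d=shot('scene','s34')
b=cv2.imread('pics/s34.png')
cv2.imwrite('pics/v34.png',cv2.resize(b[170:290,260:420],(800,600),interpolation=cv2.INTER_CUBIC))
E
```

```text
time_s: 44.45
tcp_pos: [512.8, 37.2, 10.4]
eef_rot: [-0.0, 0.738, 0.675, -0.0]
wrist_force: [-0.1, 0.0, -0.4]
gripper_width: 88.1
time_s: 45.08
tcp_pos: [513.4, 36.8, 10.9]
eef_rot: [0.0, 0.738, 0.674, 0.0]
wrist_force: [-0.2, -0.8, 5.9]
gripper_width: 54.4
time_s: 45.2
tcp_pos: [513.4, 36.9, 10.9]
eef_rot: [0.0, 0.738, 0.674, 0.0]
wrist_force: [-0.9, -1.2, 5.8]
gripper_width: 53.9
time_s: 45.58
tcp_pos: [512.4, 36.8, 151.5]
eef_rot: [-0.0, 0.738, 0.674, -0.0]
wrist_force: [0.5, -1.2, -1.3]
gripper_width: 54.4
[512.41212137  36.76489943 151.50549017] [ 0.5806938   0.59076984 -0.97419198  1.91038084  0.59524263  0.96321937
  0.80627495]
```

View pics/v34.png

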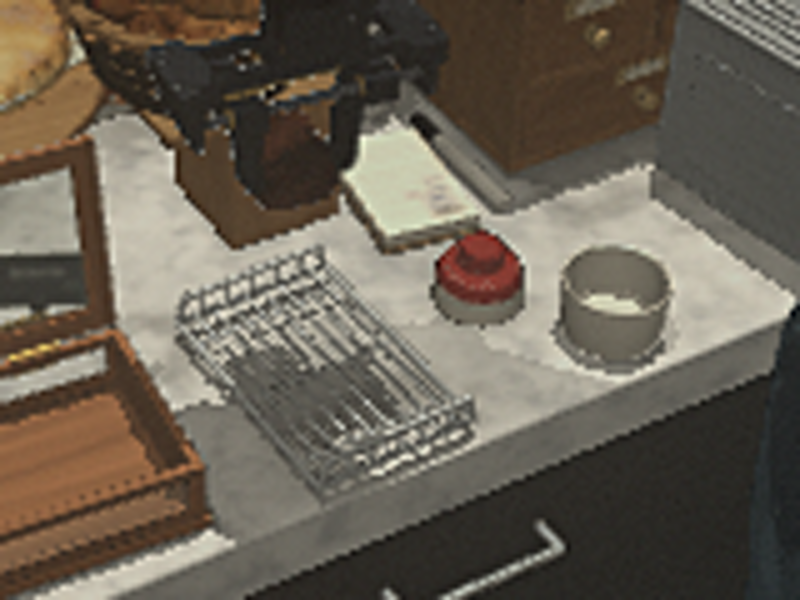

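```bash
python3 -m crank '[-0.008,0.05,0.02,2, -0.018,0.11,0.02,2, -0.028,0.17,0.02,2, -0.035,0.224,0.0,2, -0.035,0.224,-0.05,2]'; python3 -m crank '[0,0,-0.04,0, 0,0,-0.07,0, 0,0,-0.09,0, 0,0,-0.095,0, 0,0,-0.095,0]'
```

```text
time_s: 46.25
tcp_pos: [477.7, 267.5, 101.7]
eef_rot: [-0.001, 0.724, 0.69, 0.003]
wrist_force: [0.8, -0.2, -1.5]
gripper_width: 53.9
time_s: 46.88
tcp_pos: [478.4, 261.1, 5.9]
eef_rot: [0.0, 0.727, 0.687, 0.0]
wrist_force: [0.4, 0.3, 0.1]
gripper_width: 53.8
```

```bash
python3 -m crank '[0,0,-0.0025,0, 0,0,-0.0025,0]';python3 -m crank '[0,0,0,0,0,0,0,0,0,0,0,0]' 0.85; python3 -m crank '[0,0,0.04,0, 0,0,0.09,0, 0,0,0.15,0, 0,0,0.2,0, 0,0,0.255,0]' 1;python3 - <<'E'
from h import *
print(ctrl.state()['tcp_pos'],ctrl.state()['qpos'])
p,d=shot('scene','s35');shot('top','t35')
b=cv2.imread('pics/s35.png');a=cv2.imread('pics/t35.png')
cv2.imwrite('pics/v35.png',np.vstack([cv2.resize(b[190:310,160:340],(600,300)),cv2.resize(a[165:265,160:340],(600,300))]))
z=np.load('pics/t35.npz'); brown2('top',z,425,550,175,490,44)
E
```

```text
time_s: 47.12
tcp_pos: [478.5, 261.0, 3.6]
eef_rot: [0.0, 0.727, 0.687, 0.0]
wrist_force: [0.4, -0.6, -0.3]
gripper_width: 54.2
time_s: 47.5
tcp_pos: [478.2, 260.9, 3.2]
eef_rot: [0.0, 0.727, 0.687, 0.0]
wrist_force: [-0.5, 0.5, 0.7]
gripper_width: 75.2
time_s: 48.12
tcp_pos: [477.8, 260.6, 259.6]
eef_rot: [0.0, 0.726, 0.687, -0.0]
wrist_force: [1.5, 0.6, -0.2]
gripper_width: 88.4
[477.76145014 260.55322489 259.59055281] [ 0.1982576   0.51535139 -1.0593427   1.72938358  0.48228503  1.1861854
  0.52150462]
top 155 c [477.9 397. ] mean [477.  397.1] size [44.3 52.4] long-axis deg -88.6 z [30.8 36.6 43.1] dxyz [479. 397.]
```

View pics/v35.png

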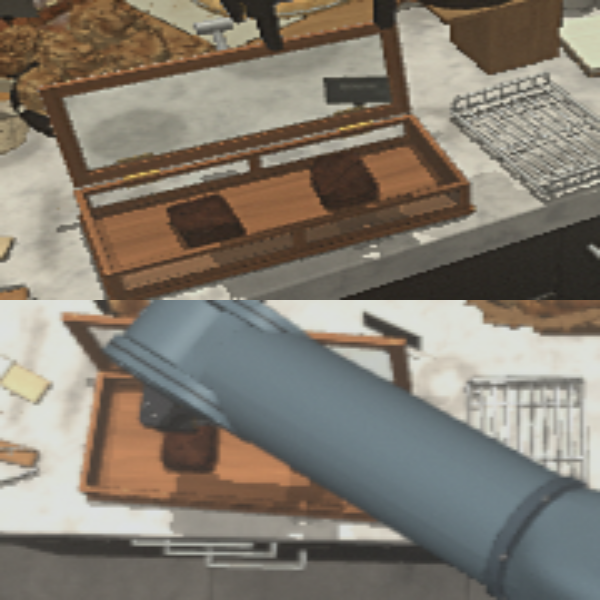

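```bash
python3 -m crank '[0,0,0.052,0, 0.05,0.02,0.052,0, 0.1,0.045,0.052,0, 0.143,0.063,0.052,0, 0.143,0.063,0.04,0]' 0.75; python3 -m crank '[0,0,-0.04,0, 0,0,-0.06,0, 0,0,-0.06,0]'; python3 - <<'E'
from h import *
print(ctrl.state()['tcp_pos'],ctrl.state()['gripper_width'])
p,d=shot('scene','s36');shot('top','t36')
b=cv2.imread('pics/s36.png');a=cv2.imread('pics/t36.png')
cv2.imwrite('pics/v36.png',np.hstack([cv2.resize(b[160:280,160:300],(400,343)),cv2.resize(a[165:265,160:340],(400,222)).repeat(1,0)[:222] if 0 else cv2.resize(a[165:265,160:320],(400,343))]))
z=np.load('pics/t36.npz'); brown2('top',z,425,550,175,490,44)
E
```

```text
time_s: 48.85
tcp_pos: [622.9, 325.0, 296.3]
eef_rot: [-0.001, 0.727, 0.687, 0.0]
wrist_force: [-0.6, -0.2, -0.3]
gripper_width: 66.3
time_s: 49.22
tcp_pos: [620.1, 322.8, 236.4]
eef_rot: [-0.0, 0.726, 0.687, -0.002]
wrist_force: [0.1, -0.8, -0.7]
gripper_width: 66.8
[620.0507227  322.83479884 236.40791102] 66.79298124060357
top 236 c [488.6 395.9] mean [486.8 395.6] size [54.7 66.7] long-axis deg 4.2 z [28.6 35.4 42.1] dxyz [487. 396.]
top 267 c [490.4 255.3] mean [490.4 255.3] size [53.5 70.9] long-axis deg -6.6 z [28.9 37.3 44. ] dxyz [491. 256.]
```

View pics/v36.png

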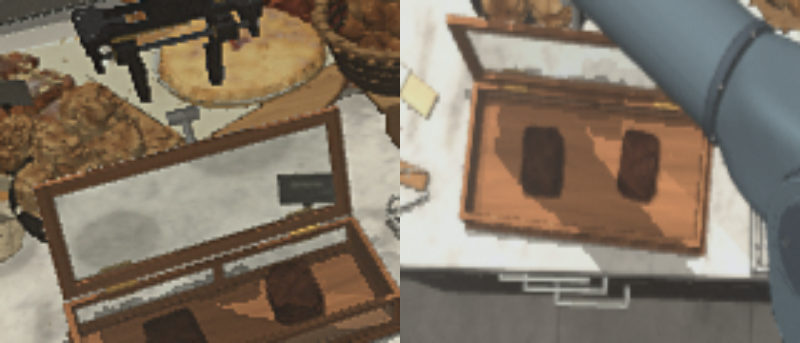

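```bash
python3 -m crank '[0,0,-0.03,0, 0,0,-0.049,0, 0,0,-0.049,0]'; python3 -m crank '[0,0,0,0,0,0,0,0,0,0,0,0,0,0,0,0,0,0,0,0]' 0.2 25
```

```text
time_s: 49.7
tcp_pos: [620.7, 323.3, 188.3]
eef_rot: [-0.0, 0.727, 0.687, -0.001]
wrist_force: [-0.1, 0.1, 0.6]
gripper_width: 66.4
time_s: 50.32
tcp_pos: [621.3, 323.8, 189.6]
eef_rot: [0.0, 0.727, 0.687, 0.0]
wrist_force: [-0.3, -0.4, 3.7]
gripper_width: 36.0
```

```bash
python3 -m crank '[-0.0117,0.0007,0.0039,0, -0.0297,0.0018,0.0082,0, -0.048,0.0028,0.0106,0, -0.0665,0.0039,0.011,0, -0.0849,0.005,0.0096,0]'; python3 -m crank '[-0.0182,0.001,-0.0034,0, -0.0359,0.002,-0.0087,0, -0.053,0.003,-0.0158,0, -0.0692,0.004,-0.0247,0, -0.0844,0.0049,-0.0352,0]'; python3 -c "
from cell import ctrl
print(ctrl.state()['qpos'])"
```

```text
time_s: 50.95
tcp_pos: [535.2, 329.2, 198.9]
eef_rot: [0.0, 0.726, 0.687, 0.001]
wrist_force: [1.7, 1.9, -3.0]
gripper_width: 35.5
time_s: 51.58
tcp_pos: [450.3, 334.4, 163.5]
eef_rot: [-0.0, 0.726, 0.688, 0.001]
wrist_force: [3.1, 4.1, -2.1]
gripper_width: 35.7
[-0.01744789  0.65524216 -0.97956392  1.7846345   0.62397369  1.04585645
  0.28480915]
```

```bash
python3 -m crank '[-0.0141,0.0008,-0.0121,0, -0.0268,0.0015,-0.0255,0, -0.038,0.0022,-0.0402,0, -0.0476,0.0027,-0.056,0, -0.0555,0.0032,-0.0727,0]'
```

```text
time_s: 52.2
tcp_pos: [394.9, 337.9, 89.7]
eef_rot: [-0.001, 0.726, 0.688, 0.0]
wrist_force: [-2.5, 4.5, 1.1]
gripper_width: 36.1
```

```bash
python3 -m crank '[-0.0062,0.0003,-0.0175,0, -0.0085,0,-0.0267,0, -0.0102,0,-0.0345,0, -0.0102,0,-0.036,0, -0.0102,0,-0.036,0]'; python3 - <<'E'
from h import *
p,d=shot('scene','s37')
b=cv2.imread('pics/s37.png')
cv2.imwrite('pics/v37.png',cv2.resize(b[190:310,160:320],(800,600),interpolation=cv2.INTER_CUBIC))
E
```

```text
time_s: 52.82
tcp_pos: [384.7, 338.5, 54.0]
eef_rot: [-0.001, 0.726, 0.688, 0.0]
wrist_force: [-4.2, 4.8, 0.0]
gripper_width: 35.7
```

View pics/v37.png

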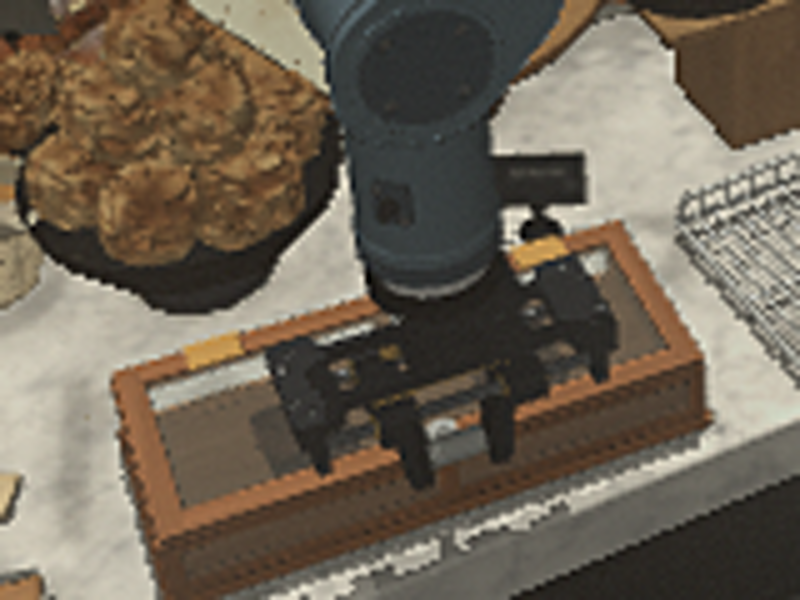

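Lid appears closed. Press down slightly, release, rise clear.

```bash
python3 -m crank '[0,0,-0.0015,0, 0,0,0,0]'; python3 -m crank '[0,0,0,0,0,0,0,0,0,0,0,0,0,0,0,0]' 1; python3 -m crank '[0,0,0.05,0, 0,0,0.11,0, 0,0,0.17,0, 0.02,-0.05,0.2,0, 0.04,-0.11,0.2,0]'; python3 -m crank '[0.03,-0.06,0.02,0, 0.04,-0.12,0.02,0, 0.04,-0.18,0.02,0, 0.03,-0.24,0.02,0, 0.03,-0.3,0.02,0]';python3 - <<'E'
from h import *
print(ctrl.state()['tcp_pos'])
shot('scene','s38');shot('top','t38')
b=cv2.imread('pics/s38.png');a=cv2.imread('pics/t38.png')
cv2.imwrite('pics/v38.png',np.vstack([cv2.resize(b[110:310,160:480],(480,300)),cv2.resize(a[150:270,180:500],(800,300))[:, :480] if 0 else cv2.resize(a[150:270,180:500],(480,200))]))
for c,n in(('top','t38'),('scene','s38')):
    P=cloud(c,np.load(f'pics/{n}.npz')['d'])
    a_=np.radians(-3.35); xa=np.array([np.cos(a_),np.sin(a_)]); D=P[...,:2]-[489,331]; xc=D@xa; yc=D@np.array([-xa[1],xa[0]])
    m=(abs(yc)<165)&(xc>-74)&(xc<68)&(P[...,2]>50)&(P[...,2]<90)
    A=np.c_[xc[m],np.ones(m.sum())]; k=np.linalg.lstsq(A,P[...,2][m],rcond=None)[0]; print(c,'lid slope',k,m.sum())
    m=(abs(P[...,0]-488)<70)&(abs(P[...,1]+405)<30)&(P[...,2]>170)&(P[...,2]<245); Q=P[m]; 
    if m.sum()>50:
        U,S,V=np.linalg.svd(Q-Q.mean(0),full_matrices=False); print('flap normal',V[2].round(3),m.sum())
    for q in('ramekin','price_card'):
        for r in ctrl.spot_point(q,c)[:1]: print(c,q,round(r['confidence'],2),rayz(c,r['position'][1],r['position'][0],0).round(0))
E
```

```text
time_s: 53.12
tcp_pos: [384.8, 338.5, 54.2]
eef_rot: [-0.001, 0.726, 0.688, 0.0]
wrist_force: [-3.9, 6.5, 0.3]
gripper_width: 35.6
time_s: 53.62
tcp_pos: [386.3, 336.6, 54.5]
eef_rot: [0.0, 0.727, 0.687, -0.0]
wrist_force: [0.4, 0.4, 0.7]
gripper_width: 73.4
time_s: 54.25
tcp_pos: [427.3, 228.2, 257.2]
eef_rot: [0.001, 0.726, 0.688, 0.002]
wrist_force: [1.2, 0.1, -0.2]
gripper_width: 88.2
time_s: 54.88
tcp_pos: [455.0, -74.6, 274.8]
eef_rot: [0.001, 0.727, 0.687, -0.0]
wrist_force: [2.5, -0.2, 0.4]
gripper_width: 88.2
[454.99647152 -74.62087041 274.80908248]
top lid slope [6.49492461e-03 6.59025110e+01] 3563
flap normal [ 0.088 -0.703 -0.705] 1016
top price_card 0.61 [634. 184.   0.]
scene lid slope [7.51684498e-03 6.48949453e+01] 3398
flap normal [-0.092  0.707  0.701] 736
scene ramekin 0.63 [ 430. -189.    0.]
scene price_card 0.5 [630. 180.   0.]
```

View pics/v38.png

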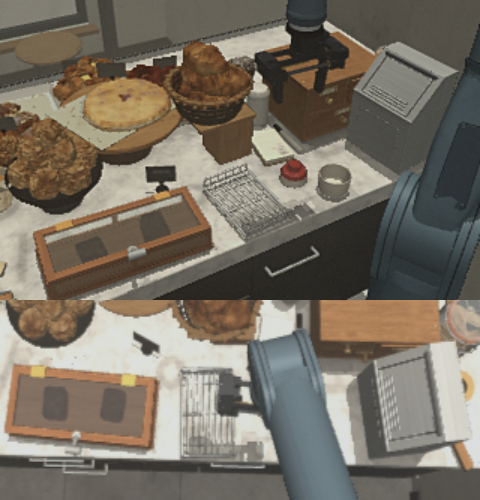

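```bash
python3 -c "
from cell import ctrl
print(ctrl.close_job())"
```

```text
the job is handed in; nothing more can be done
None
```

The job is handed in at about 55 s of the 210 s allowed; `close_job` gives no verdict. I opened the lid to its stop and dropped the three old brownies through the caddy's flap. I then set both fresh brownies in the case and closed the lid while holding the knob.

**Last checks**
- **Lid:** tilt measured at about 0.007 rad, under the 0.04 limit.
- **Flap:** it lies in the 45° face within my measuring accuracy. The caddy pictures show it shut after each drop.
- **Fresh brownies:** before closing the lid they lay at about y = +66 and −76 mm from the case's middle and within 7 mm in x. Both looked flat in the pictures. I did not measure their tilt. Afterwards they show through the glass in the same places.
- **Ramekin and price card:** they read within about 10 mm of their first readings. The ramekin was found only in the scene picture, not in the top one.
- **Robot:** it is clear of everything.
- **Old brownies:** they were seen dropping inside, but their final resting positions cannot be seen behind the shut flap.

**What disagreed or changed on the way**
- **Fingertips:** they sat about 23 mm higher than the reported TCP. My first knob grasp closed on top of the knob, pressing with about 12 N, and was redone. I used this offset for all later grasps.
- **Brownie heights:** depth readings of their tops were about 10 mm lower than the sizes given.
- **Near fresh brownie:** it had been knocked about 40 mm to the left while I worked. I found its new place and grasped it there.
- **Grip:** I saw no slackening.

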